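# Unstack the slide boxes into their colour holders

### The job

Take the pile of microscope-slide boxes apart and set each box down flat in the holder of its own colour, inside the four corner stops, so that all five boxes end up put away. The boxes are full of glass slides: keep every one of them right side up and roughly level all the time, also those still in the pile.

Things in the scene. Friction and masses are not known exactly. Their poses are not given: they have to be found in the camera images.
- red_box_mid (a point): Centre (half-way up) of the red slide box: closed rigid red plastic box, 100 mm long (its x), 58 mm wide (y), 40 mm high (z, up), 0.2 to 0.4 kg, white label on the lid. Grip from above across the 58 mm. At the start it is in the bottom layer (two columns, 110 mm apart, 52 mm gap) on a fixed 4 mm metal sheet with 12 mm rims at its ends; centre 24 mm above the bench.
- yellow_box_mid (a point): Centre (half-way up) of the yellow slide box: closed rigid yellow plastic box, 100 mm long (its x), 58 mm wide (y), 40 mm high (z, up), 0.2 to 0.4 kg, white label on the lid. Grip from above across the 58 mm. At the start it is in the middle layer, under the black box, on a bottom box and shifted 24 mm lengthways on it; centre 64 mm above the bench.
- green_box_mid (a point): Centre (half-way up) of the green slide box: closed rigid green plastic box, 100 mm long (its x), 58 mm wide (y), 40 mm high (z, up), 0.2 to 0.4 kg, white label on the lid. Grip from above across the 58 mm. At the start it is in the middle layer, under the black box, on a bottom box and shifted 24 mm lengthways on it; centre 64 mm above the bench.
- blue_box_mid (a point): Centre (half-way up) of the blue slide box: closed rigid blue plastic box, 100 mm long (its x), 58 mm wide (y), 40 mm high (z, up), 0.2 to 0.4 kg, white label on the lid. Grip from above across the 58 mm. At the start it is in the bottom layer (two columns, 110 mm apart, 52 mm gap) on a fixed 4 mm metal sheet with 12 mm rims at its ends; centre 24 mm above the bench.
- black_box_mid (a point): Centre (half-way up) of the black slide box: closed rigid black plastic box, 100 mm long (its x), 58 mm wide (y), 40 mm high (z, up), 0.2 to 0.4 kg, white label on the lid. Grip from above across the 58 mm. At the start it lies across the two columns at the top of the pile, centre 104 mm above the bench.
- holder_red: Red holder, fixed: red plate 130 (x) x 88 (y) mm, 4 mm thick, with four L-shaped corner stops 10 mm higher than the plate. Room between the stops: 120 mm along x, 78 mm along y, for a box lying along x, either way round. Its long sides are open for the fingers over the middle 90 mm. Origin: centre of its underside, on the bench; a box in it has its centre 24 mm above that.
- holder_yellow: Yellow holder, fixed: yellow plate 130 (x) x 88 (y) mm, 4 mm thick, with four L-shaped corner stops 10 mm higher than the plate. Room between the stops: 120 mm along x, 78 mm along y, for a box lying along x, either way round. Its long sides are open for the fingers over the middle 90 mm. Origin: centre of its underside, on the bench; a box in it has its centre 24 mm above that.
- holder_green: Green holder, fixed: green plate 130 (x) x 88 (y) mm, 4 mm thick, with four L-shaped corner stops 10 mm higher than the plate. Room between the stops: 120 mm along x, 78 mm along y, for a box lying along x, either way round. Its long sides are open for the fingers over the middle 90 mm. Origin: centre of its underside, on the bench; a box in it has its centre 24 mm above that.
- holder_blue: Blue holder, fixed: blue plate 130 (x) x 88 (y) mm, 4 mm thick, with four L-shaped corner stops 10 mm higher than the plate. Room between the stops: 120 mm along x, 78 mm along y, for a box lying along x, either way round. Its long sides are open for the fingers over the middle 90 mm. Origin: centre of its underside, on the bench; a box in it has its centre 24 mm above that.
- holder_black: Black holder, fixed: black plate 130 (x) x 88 (y) mm, 4 mm thick, with four L-shaped corner stops 10 mm higher than the plate. Room between the stops: 120 mm along x, 78 mm along y, for a box lying along x, either way round. Its long sides are open for the fingers over the middle 90 mm. Origin: centre of its underside, on the bench; a box in it has its centre 24 mm above that.
Things that resemble listed ones, but are neither listed nor needed, are in the scene too. What is shaped like the part that bears green_box_mid but purple is not meant. There is more than one size of the part that bears yellow_box_mid; the job needs the largest.

How it is judged:
By the outcome, as a careful person would: the job done as asked, in the order asked, and still so for the second after the job is handed in, with the robot touching nothing.
It also fails if it takes over 128 s, if anything falls off the work surface, if the arm or the gripper's body presses on something with over 40 N, if the wrist force passes 120 N, or if a joint passes its speed limit or range.

### The arm

A 7-joint arm with a two-finger parallel gripper is mounted at the origin on the work surface. World frame = base frame: x ahead of the robot, y to its left, z up, the work surface at z = 0. Lengths are in m, angles in rad, forces in N, time in s.
With the tool pointing down it reaches from about 0.425 to 0.95 m from the base axis. Payload 4.7 kg.
Tool frame: the origin (TCP) lies between the finger pads; the fingertips stand 8 mm ahead of it and the grasp point (between the pads) lies 11 mm behind it (r.tip_reach is the distance from the TCP to the fingertips, in m); z points along the fingers, y is the line along which they close (so a half turn about z gives the same grasp; the last joint's range is limited). The gripper opens to 87 mm and grips with 3 to 60 N. Pads are 19 mm wide; open, the fingers measure 117 mm over their backs; the gripper's body (75 mm by 190 mm) begins 51 mm behind the grasp point.
Start: joints at [1.088, 0.469, -0.049, 1.532, 0.024, 1.141, -0.082], TCP at [0.296, -0.607, 0.193] pointing down, gripper open.
Joint ranges: [-2.59, 2.59], [-0.33, 1.99], [-1.39, 1.29], [0.1, 2.45], [-1.04, 4.18], [0.21, 1.99], [-2.66, 2.66]. Speed limits (rad/s): [2.57, 2.57, 3.14, 3.14, 3.14, 3.14, 3.14].

### API

Orientations are given as a unit quaternion [w, x, y, z].
In Python, from station import r gives the robot as it stands. The module is installed in compiled form; this text tells all that it offers.
- The arm moves only by the tool play_rows, never from a script. Its argument "steps" is a list of rows, each a list of 4 numbers: the shift along the tool's x, y, z normalised to -1 to 1, where 1 is 0.3 m, then the turn about the tool's z normalised to -1 to 1, where 1 is 45 degrees. A call has 1 to 8 rows; each row shifts and turns the commanded pose from where the row before left it, along the tool's axes as they then stand; what a row does not reach is not made up. A row lasts 1/8 s, in which the tool goes at most 62.5 mm and 10.7 degrees, less where a joint would pass 70% of its speed; a pose out of reach is approached as far as the arm can. A call with a number of a shift or a turn outside -1 to 1 is refused whole. A call with a gripper value outside its range is refused whole. "claw" is the closure, from -1 (fully open) to 1 (shut), set as the call begins (left out, the last holds). The fingers move at their own pace and stop on an object; "squeeze" is the grip in N (left out, the last holds). Time passes only in rows, so rows that do not move let the fingers close. It gives the time, the measured TCP pose, the force, the opening and the grip force at its end, in the units of the state.
- r.get_state(): the state, without advancing time (a new reading comes with each control period).
- r.read_camera(name): name is "scene" or "top" or "wrist"; returns (picture, depth): 400x640x3 uint8, red, green, blue; 400x640 float32, m along the optical axis (not along the pixel's ray), 0 where there is no reading.
- r.camera_info(name): a dict with "camera_matrix" (3x3 intrinsics, pixels), "R" (3x3) and "t" (3): a world point X has camera coordinates R X + t. Camera axes: x right, y down, z forward; pixel columns grow to the right and rows downward; lengths in m; the calibration is good to about 2 mm. A picture is of the moment at which its call begins: read the wrist's pose just before it. camera_info takes no time and is no camera call; for the wrist camera it gives the pose at the moment of the call.
- r.job_done(): hands the job in; it is judged then, once.
Trained networks look in the newest picture that a camera, given by its name, has taken for a name from the list of things; names that differ only in an ending like _2 or _b are one class to them, and where a whole thing is asked for, a point or a joint stands for the part that bears it (a point fixed in the world has none). Each returns a list of dicts, best first, with "conf" (0 to 1); they miss things now and then, are a little off and sometimes report something else, mostly with a low value. They report only what shows in the picture. A call takes as long as a camera call. They do not tell look-alikes from the thing itself.
- r.boxes_of(camera, name): "point" ([x, y, z] in m, in world coordinates, good to about 4 mm: the middle of the surface that is visible of it).
The state is a dict: "time": time; "qpos": joint angles; "dq": joint speeds; "joint_torque": joint torques, N m; "tool_pos": TCP position; "ee_rot": TCP orientation; "contact_force": force on the tool from outside, world axes, zero at the start; "ft_torque": the same for the moment, N m; "grip_width": opening from 0.0 (shut) to 1.0 (fully open); "grasp_force": force on a finger pad.
Only numpy, scipy, OpenCV 4.12 (cv2) and the standard library are available. Lean on these libraries where they do the work, as an engineer would, in place of code of your own. Each camera call takes 0.05 s, during which the arm holds its last target. There are 200 camera calls.

## Working session

There is one attempt and no reset: what is moved stays moved. The work goes in short steps, Python scripts to look and compute and a tool call to move; the robot and the scene stay as the last step left them, time stands still between calls to the robot, and variables do not carry over. Pictures are saved under pics/ and viewed, at most 14 in all, crops included, and the job is handed in when it is done.

Besides the shell and the picture viewer there is one more tool, called after "Call:" in YAML: its name, and indented under it one key for each argument. play_rows: Moves the arm, as the interface text tells. Its arguments: {"type":"object","properties":{"steps":{"type":"array"},"claw":{"type":"number"},"squeeze":{"type":"number"}},"required":["steps"]}

```bash
mkdir -p pics
cat > h.py <<'E'
import numpy as np, cv2
from station import r
def cloud(n):
    im,d=r.read_camera(n); c=r.camera_info(n); K=np.array(c["camera_matrix"]);R=np.array(c["R"]);t=np.array(c["t"])
    v,u=np.mgrid[:d.shape[0],:d.shape[1]]
    P=np.stack([(u-K[0,2])/K[0,0]*d,(v-K[1,2])/K[1,1]*d,d],-1)
    W=(P-t)@R; W[d==0]=np.nan
    return im,W
def save(im,f): cv2.imwrite('pics/'+f,im[...,::-1])
E
python3 - <<'E'
from h import *
s=r.get_state();print({k:np.round(v,3) for k,v in s.items()},r.tip_reach)
for n in("top","scene"):
    im,W=cloud(n);save(im,n+'0.png');np.savez('/tmp/'+n,im=im,W=W)
    c=r.camera_info(n);print(np.round(c["R"],2).tolist(),np.round(c["t"],2))
    for k in ["red_box_mid","yellow_box_mid","green_box_mid","blue_box_mid","black_box_mid","holder_red","holder_yellow","holder_green","holder_blue","holder_black"]:
        print(n,k,[(np.round(b["point"],3).tolist(),round(b["conf"],2)) for b in r.boxes_of(n,k)])
E
```

```text
{'time': np.float64(0.0), 'qpos': array([ 1.088,  0.469, -0.049,  1.534,  0.024,  1.141, -0.082]), 'dq': array([-0.001,  0.   ,  0.002, -0.001, -0.   , -0.   , -0.003]), 'joint_torque': array([-1.0000e-03, -5.0798e+01, -8.1000e-02, -2.3616e+01, -6.1000e-02,
        3.8000e-02,  0.0000e+00]), 'tool_pos': array([ 0.296, -0.606,  0.192]), 'ee_rot': array([-0.001,  0.974,  0.225, -0.   ]), 'contact_force': array([-0.082, -0.326,  0.57 ]), 'ft_torque': array([ 0.012,  0.017, -0.025]), 'grasp_force': np.float64(0.0), 'grip_width': np.float64(1.002)} 0.008
[[-0.0, -1.0, 0.02], [-0.98, -0.0, -0.19], [0.19, -0.02, -0.98]] [-0.01  0.5   1.23]
top red_box_mid [([0.568, -0.033, 0.042], 0.57)]
top yellow_box_mid [([0.709, 0.075, 0.031], 0.9), ([0.775, 0.324, 0.024], 0.86), ([0.534, 0.081, 0.086], 0.7)]
top green_box_mid [([0.326, -0.128, 0.037], 0.85), ([0.23, -0.247, 0.038], 0.84), ([0.5, -0.032, 0.083], 0.79)]
top blue_box_mid [([0.477, 0.084, 0.042], 0.78)]
top black_box_mid [([0.511, 0.028, 0.125], 0.62)]
top holder_red [([0.43, -0.268, 0.001], 0.79), ([0.568, -0.032, 0.041], 0.64), ([0.594, 
[... 330 characters left out ...]
]
scene red_box_mid [([0.57, -0.025, 0.035], 0.86), ([0.602, 0.273, 0.007], 0.55)]
scene yellow_box_mid [([0.723, 0.076, 0.029], 0.95), ([0.792, 0.327, 0.032], 0.76), ([0.563, 0.085, 0.085], 0.63)]
scene green_box_mid [([0.339, -0.126, 0.042], 0.85), ([0.542, -0.04, 0.084], 0.72), ([0.252, -0.24, 0.037], 0.66), ([0.601, 0.276, 0.008], 0.49)]
scene blue_box_mid [([0.552, 0.109, 0.02], 0.81)]
scene black_box_mid [([0.541, 0.028, 0.127], 0.83)]
scene holder_red [([0.429, -0.264, -0.001], 0.91)]
scene holder_yellow [([0.415, 0.26, 0.001], 0.73)]
scene holder_green [([0.606, 0.274, 0.004], 0.62)]
scene holder_blue [([0.521, -0.408, 0.002], 0.93)]
scene holder_black [([0.593, -0.264, 0.001], 0.7)]
```

View pics/top0.png

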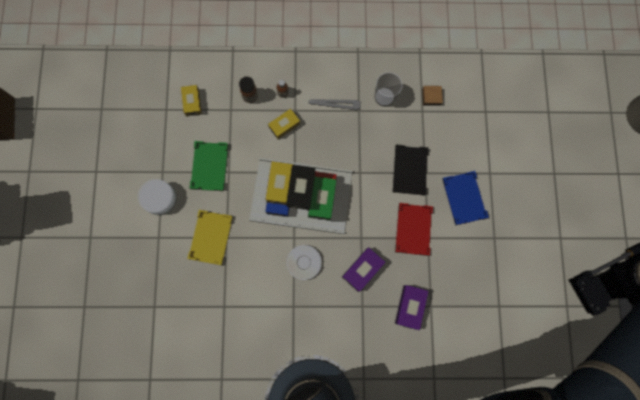

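View pics/scene0.png

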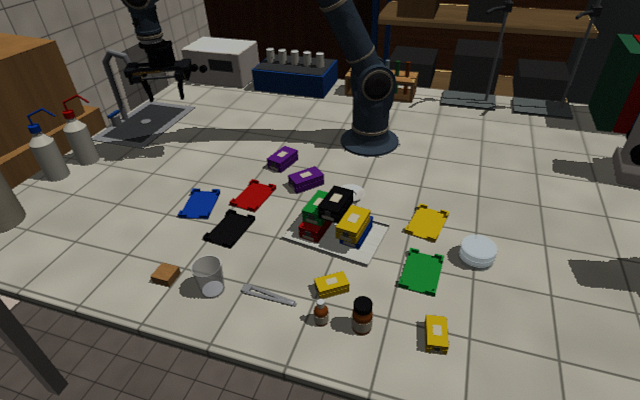

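The top picture shows the pile at about (300,190): black over yellow/blue on the left and green/red on the right. The holders are green (210,166), yellow (211,238), black (411,170), red (415,229) and blue (466,197).

Possible mix-ups:
- **Yellow box:** pile (280,182), or the small ones at (191,100) and (284,123). I take the pile one, which is the largest.
- **Green box:** pile (323,197), or the purple ones at (364,269) and (412,307). I take the green one.
- **Holders:** one of each colour.

Next I measure the poses and check the choice in a close crop.

```bash
cat >> h.py <<'E'
def cmask(im,c):
    h=cv2.cvtColor(im,cv2.COLOR_RGB2HSV);H,S,V=[h[...,i].astype(int) for i in range(3)]
    if c=='black': return (V<60)
    lo,hi={'red':(-8,8),'yellow':(18,34),'green':(45,80),'blue':(105,125)}[c]
    H=np.where(H>170,H-180,H)
    return (S>110)&(V>35)&(H>=lo)&(H<=hi)
def rect(W,m):
    m=cv2.morphologyEx(m.astype(np.uint8),cv2.MORPH_OPEN,np.ones((2,2)))
    n,l,st,_=cv2.connectedComponentsWithStats(m)
    if n<2: return None
    m=l==1+np.argmax(st[1:,4]); p=W[m]
    (cx,cy),(w,h),a=cv2.minAreaRect((p[:,:2]*1000).astype(np.float32))
    if h>w: a+=90;w,h=h,w
    a=(a+90)%180-90
    return dict(c=(round(cx/1000,4),round(cy/1000,4)),L=round(w),Wd=round(h),yaw=round(a,1),z=round(float(np.median(p[:,2])),4),n=int(m.sum()))
def near(W,x,y,rad): return np.hypot(W[...,0]-x,W[...,1]-y)<rad
E
python3 - <<'E'
from h import *
D=np.load('/tmp/top.npz');im,W=D['im'],D['W']
hold={'red':(.43,-.268),'yellow':(.41,.26),'green':(.6,.275),'blue':(.512,-.41),'black':(.595,-.263)}
for c,(x,y) in hold.items(): print('hold',c,rect(W,cmask(im,c)&near(W,x,y,.095)&(W[...,2]<.03)))
pile=near(W,.52,.03,.13)
for c,z0,z1 in[('black',.11,.14),('yellow',.07,.1),('green',.07,.1),('red',.03,.055),('blue',.03,.055)]:
    print(c,rect(W,pile&(W[...,2]>z0)&(W[...,2]<z1) & ~(cmask(im,'black') if c!='black' else np.zeros_like(pile)) & ((cmask(im,c)) if z0<.06 else ((W[...,1]>.03) if c=='yellow' else (W[...,1]<.03) if c=='green' else pile))))
save(cv2.resize(im[140:250,170:490],None,fx=2.5,fy=2.5,interpolation=cv2.INTER_CUBIC),'crop.png')
E
```

```text
hold red {'c': (0.4318, -0.27), 'L': 132, 'Wd': 86, 'yaw': -9.8, 'z': nan, 'n': 1631}
hold yellow {'c': (0.4095, 0.2604), 'L': 130, 'Wd': 87, 'yaw': -11.5, 'z': nan, 'n': 1717}
hold green {'c': (0.5998, 0.2693), 'L': 128, 'Wd': 84, 'yaw': -3.7, 'z': nan, 'n': 1454}
hold blue {'c': (0.5144, -0.4087), 'L': 129, 'Wd': 87, 'yaw': 15.0, 'z': nan, 'n': 1517}
hold black {'c': (0.5911, -0.2677), 'L': 131, 'Wd': 87, 'yaw': -7.8, 'z': nan, 'n': 1501}
black {'c': (0.5336, 0.0225), 'L': 129, 'Wd': 55, 'yaw': -10.6, 'z': nan, 'n': 1000}
yellow {'c': (0.5357, 0.0789), 'L': 106, 'Wd': 53, 'yaw': -9.7, 'z': nan, 'n': 829}
green {'c': (0.4989, -0.0535), 'L': 127, 'Wd': 29, 'yaw': -25.8, 'z': nan, 'n': 668}
red {'c': (0.557, -0.0571), 'L': 20, 'Wd': 15, 'yaw': -3.7, 'z': 0.0462, 'n': 20}
blue {'c': (0.4782, 0.0859), 'L': 54, 'Wd': 24, 'yaw': 84.6, 'z': nan, 'n': 207}
```

View pics/crop.png

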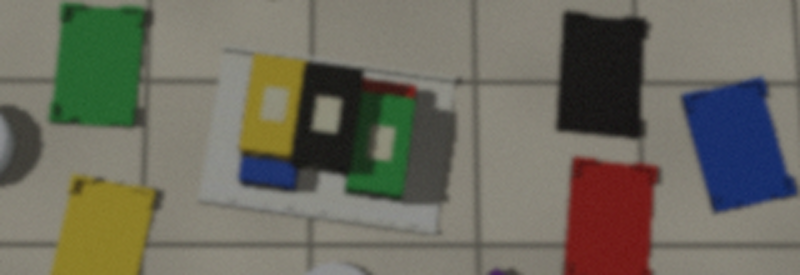

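The crop confirms it: the large yellow box at (272,105) is in the pile beside black (330,115), with green at (380,145), blue under yellow at (268,170) and a red edge at (390,88). Next I move above the pile for a look with the wrist camera.

```bash
cat >> h.py <<'E'
def st():
    s=r.get_state();q=s['ee_rot'];R=cv2.Rodrigues
    from scipy.spatial.transform import Rotation as Ro
    M=Ro.from_quat([q[1],q[2],q[3],q[0]]).as_matrix()
    return s,np.array(s['tool_pos']),np.degrees(np.arctan2(M[1,0],M[0,0])),M
def plan(p,yaw,n,start=None):
    if start is None:
        s,p0,y0,_=st()
    else: p0,y0=np.array(start[:3]),start[3]
    dp=(np.array(p)-p0)/n; dy=((yaw-y0+180)%360-180)/n; rows=[]; e=np.zeros(3)
    for i in range(n):
        a=np.radians(y0+i*dy); v=np.array([dp[0]*np.cos(a)+dp[1]*np.sin(a), dp[0]*np.sin(a)-dp[1]*np.cos(a), -dp[2]])/.3
        rows.append([round(float(x),3)+0.0 for x in v]+[round(-dy/45,3)])
    print('from',np.round(p0,4),round(y0,1),'to',p,yaw,'mm/row',round(np.linalg.norm(dp)*1000,1),'deg/row',round(dy,1))
    for k in range(0,n,8): print(rows[k:k+8])
    return (*p,yaw)
E
python3 - <<'E'
from h import *
plan((.47,.02,.36),-9,16)
s,p,y,M=st();c=r.camera_info('wrist');R=np.array(c['R']);t=np.array(c['t']);C=-R.T@t
print(np.round(M.T@(C-p),3),np.round(M.T@R.T,2).tolist(),np.array(c['camera_matrix'])[0])
E
```

```text
from [ 0.2959 -0.6067  0.1933] 26.0 to (0.47, 0.02, 0.36) -9 mm/row 42.0 deg/row -2.2
[[0.09, -0.101, -0.035, np.float64(0.049)], [0.086, -0.105, -0.035, np.float64(0.049)], [0.082, -0.108, -0.035, np.float64(0.049)], [0.078, -0.111, -0.035, np.float64(0.049)], [0.073, -0.114, -0.035, np.float64(0.049)], [0.069, -0.117, -0.035, np.float64(0.049)], [0.064, -0.119, -0.035, np.float64(0.049)], [0.06, -0.122, -0.035, np.float64(0.049)]]
[[0.055, -0.124, -0.035, np.float64(0.049)], [0.05, -0.126, -0.035, np.float64(0.049)], [0.046, -0.128, -0.035, np.float64(0.049)], [0.041, -0.129, -0.035, np.float64(0.049)], [0.036, -0.131, -0.035, np.float64(0.049)], [0.031, -0.132, -0.035, np.float64(0.049)], [0.026, -0.133, -0.035, np.float64(0.049)], [0.021, -0.134, -0.035, np.float64(0.049)]]
[ 0.081 -0.    -0.192] [[-0.0, -0.96, -0.29], [1.0, 0.0, -0.0], [0.0, -0.29, 0.96]] [337.68319443   0.         315.44957859]
```

Call:
play_rows:
  steps:
    - [0.09, -0.101, -0.035, 0.05]
    - [0.086, -0.105, -0.035, 0.05]
    - [0.082, -0.108, -0.035, 0.05]
    - [0.078, -0.111, -0.035, 0.05]
    - [0.073, -0.114, -0.035, 0.05]
    - [0.069, -0.117, -0.035, 0.05]
    - [0.064, -0.119, -0.035, 0.05]
    - [0.06, -0.122, -0.035, 0.05]
  claw: -1
  squeeze: 30

```text
time: 2.1
tool_pos: [0.3845, -0.2922, 0.2779]
ee_rot: [0.0, 0.998, 0.069, 0.0]
contact_force: [1.2, 0.2, 0.3]
grip_width: 1.0
grasp_force: 0.0
```

Call:
play_rows:
  steps:
    - [0.055, -0.124, -0.035, 0.05]
    - [0.05, -0.126, -0.035, 0.05]
    - [0.046, -0.128, -0.035, 0.05]
    - [0.041, -0.129, -0.035, 0.05]
    - [0.036, -0.131, -0.035, 0.05]
    - [0.031, -0.132, -0.035, 0.05]
    - [0.026, -0.133, -0.035, 0.05]
    - [0.021, -0.134, -0.035, 0.05]

```text
time: 3.1
tool_pos: [0.4758, 0.0202, 0.3619]
ee_rot: [0.0, 0.996, -0.088, 0.0]
contact_force: [0.9, -0.0, 0.5]
grip_width: 1.0
grasp_force: 0.0
```

Call:
play_rows:
  steps:
    - [0, 0, 0, 0]
    - [0, 0, 0, 0]

```text
time: 3.35
tool_pos: [0.4754, 0.0182, 0.361]
ee_rot: [0.0, 0.996, -0.087, -0.0]
contact_force: [-0.2, -0.6, -0.8]
grip_width: 1.001
grasp_force: 0.0
```

```bash
cat >> h.py <<'E'
def measure(W,im,m):
    m=m&np.isfinite(W).all(-1)
    m=cv2.medianBlur(m.astype(np.uint8)*255,5)>0
    m&=np.isfinite(W).all(-1)
    return rect(W,m)
E
python3 - <<'E'
from h import *
s,p,y,_=st();print(p,y,s['qpos'])
im,W=cloud('wrist');save(im,'w1.png');np.savez('/tmp/w1',im=im,W=W)
pile=near(W,.52,.03,.15);Z=W[...,2]
lay=pile&(Z>.112)
print('black',measure(W,im,lay))
lay=pile&(Z>.075)&(Z<.1)
print('yellow',measure(W,im,lay&(W[...,1]>.03)));print('green',measure(W,im,lay&(W[...,1]<.03)))
for c in('red','blue'): print(c,measure(W,im,pile&cmask(im,c)&(Z>.036)&(Z<.055)))
D=np.load('/tmp/top.npz');im,W=D['im'],D['W']
hold={'red':(.43,-.268),'yellow':(.41,.26),'green':(.6,.275),'blue':(.512,-.41),'black':(.595,-.263)}
for c,(x,y) in hold.items(): print('hold',c,measure(W,im,cmask(im,c)&near(W,x,y,.095)&(W[...,2]<.03)))
E
```

```text
[0.47543631 0.01816031 0.3610428 ] -10.02641157844186 [ 0.33346843  0.05391641 -0.47973448  1.70741428  0.02599272  1.3868731
 -1.89622775]
black {'c': (0.323, 0.0874), 'L': 529, 'Wd': 403, 'yaw': 80.7, 'z': nan, 'n': 78866}
yellow {'c': (0.5333, 0.0872), 'L': 120, 'Wd': 57, 'yaw': -16.7, 'z': nan, 'n': 2873}
green {'c': (0.4908, -0.0305), 'L': 118, 'Wd': 62, 'yaw': -11.0, 'z': nan, 'n': 2925}
red {'c': (0.561, -0.036), 'L': 61, 'Wd': 23, 'yaw': 82.1, 'z': nan, 'n': 630}
blue {'c': (0.4725, 0.0921), 'L': 63, 'Wd': 29, 'yaw': -85.9, 'z': 0.0448, 'n': 308}
hold red {'c': (0.4314, -0.2695), 'L': 131, 'Wd': 85, 'yaw': -10.1, 'z': nan, 'n': 1619}
hold yellow {'c': (0.4095, 0.2604), 'L': 130, 'Wd': 87, 'yaw': -11.5, 'z': nan, 'n': 1712}
hold green {'c': (0.5995, 0.2708), 'L': 132, 'Wd': 77, 'yaw': -9.3, 'z': nan, 'n': 1443}
hold blue {'c': (0.5143, -0.4082), 'L': 129, 'Wd': 86, 'yaw': 15.0, 'z': nan, 'n': 1508}
hold black {'c': (0.5912, -0.2658), 'L': 135, 'Wd': 81, 'yaw': -12.1, 'z': nan, 'n': 1493}
```

View pics/w1.png

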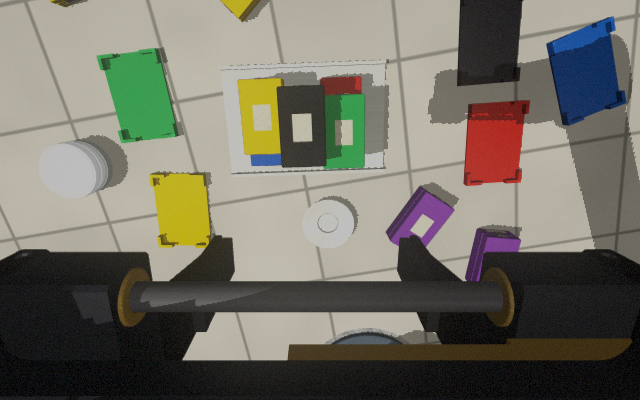

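```bash
cat >> h.py <<'E'
def meas(n,im,m,z):
    c=r.camera_info(n); K=np.array(c["camera_matrix"]);R=np.array(c["R"]);C=-R.T@np.array(c["t"])
    m=cv2.medianBlur(m.astype(np.uint8)*255,5)
    k,l,s,_=cv2.connectedComponentsWithStats(m)
    if k<2: return None
    cs=cv2.findContours((l==1+np.argmax(s[1:,4])).astype(np.uint8),cv2.RETR_EXTERNAL,cv2.CHAIN_APPROX_NONE)[0]
    u=max(cs,key=len)[:,0,:].astype(float)
    d=np.c_[(u[:,0]-K[0,2])/K[0,0],(u[:,1]-K[1,2])/K[1,1],np.ones(len(u))]@R
    p=(C+d*((z-C[2])/d[:,2])[:,None])[:,:2]*1000
    (cx,cy),(w,h),a=cv2.minAreaRect(p.astype(np.float32))
    if h>w: a+=90;w,h=h,w
    return [round(cx/1000,4),round(cy/1000,4)],round(w),round(h),round((a+90)%180-90,1)
HOLD={'red':(.43,-.268),'yellow':(.41,.26),'green':(.6,.275),'blue':(.512,-.41),'black':(.595,-.263)}
def holders(n,im,W):
    for c,(x,y) in HOLD.items(): print('hold',c,meas(n,im,cmask(im,c)&near(W,x,y,.095)&(W[...,2]<.03),.004))
E
python3 - <<'E'
from h import *
D=np.load('/tmp/w1.npz');im,W=D['im'],D['W'];Z=W[...,2]
pile=near(W,.52,.03,.13)
print('black',meas('wrist',im,pile&(abs(Z-.124)<.01),.124))
lay=pile&(abs(Z-.084)<.01)
print('yellow',meas('wrist',im,lay&(W[...,1]>.03),.084));print('green',meas('wrist',im,lay&(W[...,1]<.03),.084))
for c in('red','blue'): print(c,meas('wrist',im,pile&cmask(im,c)&(abs(Z-.044)<.01),.044))
holders('wrist',im,W)
D=np.load('/tmp/top.npz');im,W=D['im'],D['W'];holders('top',im,W)
print('black',meas('top',im,near(W,.52,.03,.13)&(abs(W[...,2]-.124)<.01),.124))
E
```

```text
black ([0.522, 0.0287], 101, 58, -8.1)
yellow ([0.5415, 0.0828], 101, 57, -10.1)
green ([0.502, -0.0257], 101, 55, -8.9)
red ([0.5631, -0.0325], 56, 23, 82.1)
blue ([0.4769, 0.0966], 45, 16, 82.6)
hold red ([0.4304, -0.2677], 133, 95, -6.2)
hold yellow ([0.4088, 0.2668], 135, 95, -10.5)
hold green ([0.602, 0.2773], 131, 94, -3.4)
hold blue ([0.5145, -0.4079], 133, 97, 12.7)
hold black ([0.5857, -0.2642], 117, 95, -5.6)
hold red ([0.4343, -0.268], 131, 89, -6.8)
hold yellow ([0.412, 0.2624], 131, 91, -10.7)
hold green ([0.6032, 0.2729], 129, 86, -3.3)
hold blue ([0.5184, -0.4082], 128, 89, 13.0)
hold black ([0.595, -0.2661], 131, 89, -5.3)
black ([0.5202, 0.0271], 103, 58, -8.2)
```

```bash
sed -i 's/\[round(-dy\/45,3)\]/[round(float(-dy)\/45,3)]/' h.py
python3 - <<'E'
from h import *
a=plan((.521,.028,.16),-8.2,6)
plan((.521,.028,.096),-8.2,3,a)
E
```

```text
from [0.4753 0.0177 0.3609] -10.1 to (0.521, 0.028, 0.16) -8.2 mm/row 34.4 deg/row 0.3
[[0.024, -0.01, 0.112, -0.007], [0.024, -0.01, 0.112, -0.007], [0.024, -0.01, 0.112, -0.007], [0.024, -0.01, 0.112, -0.007], [0.024, -0.01, 0.112, -0.007], [0.024, -0.009, 0.112, -0.007]]
from [0.521 0.028 0.16 ] -8.2 to (0.521, 0.028, 0.096) -8.2 mm/row 21.3 deg/row 0.0
[[0.0, 0.0, 0.071, -0.0], [0.0, 0.0, 0.071, -0.0], [0.0, 0.0, 0.071, -0.0]]
```

Call:
play_rows:
  steps:
    - [0.024, -0.01, 0.112, -0.007]
    - [0.024, -0.01, 0.112, -0.007]
    - [0.024, -0.01, 0.112, -0.007]
    - [0.024, -0.01, 0.112, -0.007]
    - [0.024, -0.01, 0.112, -0.007]
    - [0.024, -0.01, 0.112, -0.007]
    - [0, 0, 0, 0]
    - [0, 0, 0, 0]

```text
time: 4.4
tool_pos: [0.5217, 0.029, 0.1607]
ee_rot: [0.0, 0.997, -0.071, 0.001]
contact_force: [0.0, -0.5, 0.4]
grip_width: 1.0
grasp_force: 0.0
```

Run:
```python
from h import *
s,p,y,_=st();print(p,y)
im,W=cloud('wrist');Z=W[...,2]
pile=near(W,.52,.03,.13)
print('black',meas('wrist',im,pile&(abs(Z-.124)<.008),.124))
plan((.521,.028,.096),-8.2,3)
save(im,'w2.png')
```

```text
[0.5216693  0.02904085 0.16066927] -8.192525223111337
black ([0.523, 0.0291], 102, 58, -8.0)
from [0.522  0.0293 0.1611] -8.2 to (0.521, 0.028, 0.096) -8.2 mm/row 21.7 deg/row -0.0
[[-0.001, 0.002, 0.072, 0.0], [-0.001, 0.002, 0.072, 0.0], [-0.001, 0.002, 0.072, 0.0]]
```

View pics/w2.png

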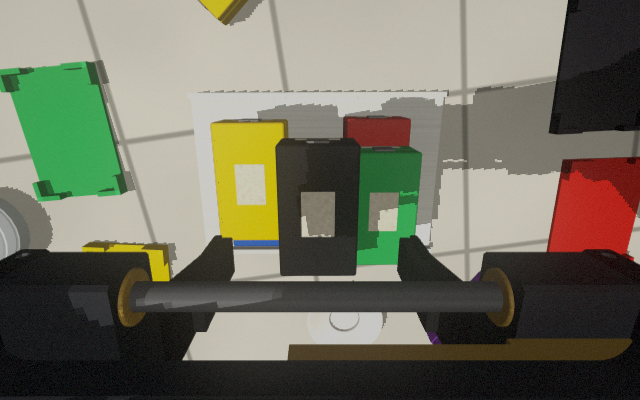

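The wrist view shows black at (317,205), centred between the fingertips at (228,240) and (405,240). I descend and grip.

Call:
play_rows:
  steps:
    - [0.001, 0, 0.072, 0]
    - [0.001, 0, 0.072, 0]
    - [0.001, 0, 0.072, 0]
    - [0, 0, 0, 0]
    - [0, 0, 0, 0]

```text
time: 5.08
tool_pos: [0.5232, 0.0297, 0.0965]
ee_rot: [-0.0, 0.997, -0.071, 0.001]
contact_force: [0.3, 0.8, -0.0]
grip_width: 1.001
grasp_force: 0.0
```

Call:
play_rows:
  steps:
    - [0, 0, 0, 0]
    - [0, 0, 0, 0]
    - [0, 0, 0, 0]
    - [0, 0, 0, 0]
    - [0, 0, 0, 0]
    - [0, 0, 0, 0]
  claw: 1

```text
time: 5.82
tool_pos: [0.5225, 0.0298, 0.0951]
ee_rot: [-0.0, 0.997, -0.071, 0.0]
contact_force: [0.2, -0.7, 3.1]
grip_width: 0.403
grasp_force: 1.5
```

Run:
```python
from h import *
s,p,y,_=st();print(p,y,s['grip_width'],s['grasp_force'])
im,W=cloud('wrist');Z=W[...,2]
im2,_=cloud('scene')
save(np.vstack([im[40:300,100:560],cv2.resize(im2[170:260,270:430],(460,259))]),'w3.png')
```

```text
[0.5224713  0.02976037 0.09514211] -8.109696675193199 0.4032110379032056 1.523735037917504
```

View pics/w3.png

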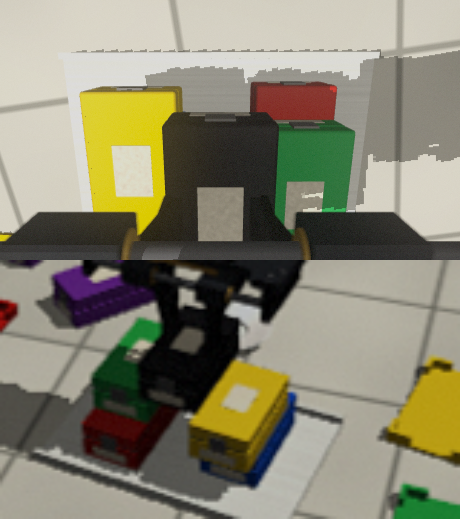

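The picture shows black (220,170 in the crop) still level with the fingers around it. The grip force is still building, so I wait.

Call:
play_rows:
  steps:
    - [0, 0, 0, 0]
    - [0, 0, 0, 0]
    - [0, 0, 0, 0]
    - [0, 0, 0, 0]

```text
time: 6.42
tool_pos: [0.5224, 0.0298, 0.0951]
ee_rot: [-0.0, 0.997, -0.071, 0.0]
contact_force: [-0.6, -1.0, 5.3]
grip_width: 0.008
grasp_force: 2.6
```

Run:
```python
from h import *
s,p,y,_=st();print(p,y,s['grip_width'],s['grasp_force'])
im,W=cloud('wrist');Z=W[...,2]
im2,_=cloud('scene')
save(np.vstack([im[40:300,100:560],cv2.resize(im2[170:260,270:430],(460,259))]),'w4.png')
```

```text
[0.52243006 0.02982247 0.09512342] -8.105963459445364 0.008154095438582334 2.587985438585747
```

View pics/w4.png

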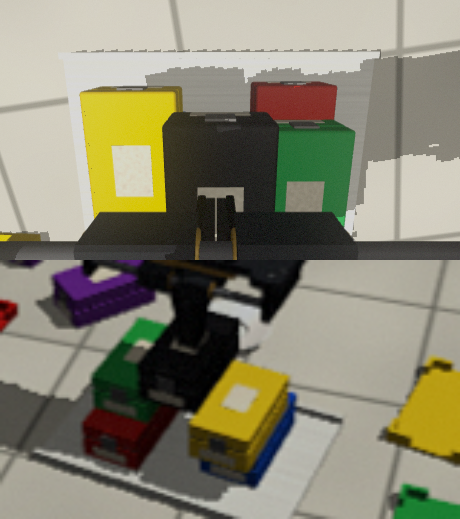

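Run:
```python
from h import *
im,W=cloud('wrist')
for v in range(140,292,8): print(v,[np.round(W[v,u],3).tolist() for u in (285,312,328,345)], im[v,312])
```

```text
140 [[0.572, 0.05, 0.005], [0.568, 0.028, 0.004], [0.567, 0.015, 0.005], [0.565, 0.001, 0.005]] [146 145 136]
148 [[0.565, 0.051, 0.005], [0.562, 0.029, 0.006], [0.56, 0.016, 0.005], [0.558, 0.002, 0.005]] [143 142 131]
156 [[0.574, 0.041, 0.103], [0.573, 0.026, 0.111], [0.572, 0.018, 0.111], [0.569, 0.008, 0.101]] [61 59 52]
164 [[0.573, 0.039, 0.123], [0.571, 0.026, 0.123], [0.57, 0.018, 0.124], [0.569, 0.01, 0.123]] [43 38 34]
172 [[0.569, 0.04, 0.126], [0.567, 0.027, 0.124], [0.566, 0.019, 0.125], [0.565, 0.01, 0.125]] [49 44 41]
180 [[0.565, 0.04, 0.125], [0.563, 0.027, 0.125], [0.562, 0.019, 0.125], [0.561, 0.011, 0.125]] [42 35 30]
188 [[0.561, 0.041, 0.126], [0.559, 0.028, 0.125], [0.558, 0.02, 0.124], [0.557, 0.011, 0.125]] [38 40 34]
196 [[0.557, 0.042, 0.124], [0.555, 0.028, 0.125], [0.554, 0.02, 0.125], [0.553, 0.012, 0.126]] [42 41 34]
204 [[0.553, 0.042, 0.125], [0.551, 0.029, 0.126], [0.55, 0.021, 0.124], [0.548, 0.012, 0.124]] [39 34 29]
212 [[0.549, 0.043, 0.124], [0.546, 0.03, 0.124], [0.546, 0.021, 0.125], [0.545, 0.013, 0.125]] [40 38 30]
220 [[0.544, 0.044, 0.124
[... 240 characters left out ...]
, [0.533, 0.023, 0.127], [0.531, 0.014, 0.125]] [142 135 118]
244 [[0.531, 0.046, 0.125], [0.533, 0.031, 0.133], [0.534, 0.023, 0.138], [0.527, 0.015, 0.125]] [29 29 19]
252 [[0.562, 0.034, 0.2], [0.533, 0.031, 0.143], [0.534, 0.024, 0.146], [0.56, 0.017, 0.201]] [35 33 27]
260 [[0.562, 0.034, 0.205], [0.532, 0.031, 0.149], [0.532, 0.024, 0.151], [0.56, 0.018, 0.206]] [27 26 23]
268 [[0.562, 0.033, 0.21], [0.533, 0.031, 0.158], [0.533, 0.024, 0.16], [0.559, 0.018, 0.209]] [27 29 19]
276 [[0.562, 0.033, 0.214], [0.533, 0.031, 0.164], [0.533, 0.024, 0.167], [0.56, 0.018, 0.215]] [30 26 25]
284 [[0.561, 0.033, 0.217], [0.556, 0.027, 0.21], [0.556, 0.023, 0.21], [0.559, 0.019, 0.217]] [45 48 42]
```

Run:
```python
from h import *
W=np.load('/tmp/w1.npz')['W']; p=np.array([.4754,.0182,.361]);a=np.radians(-10.03)
M=np.array([[np.cos(a),np.sin(a),0],[np.sin(a),-np.cos(a),0],[0,0,-1]])
T=(W-p)@M
for v in range(230,345,8): print(v,[np.round(T[v,u],3).tolist() for u in (195,215,225,232)])
m=np.isfinite(T).all(-1)&(T[...,2]<.06)&(T[...,2]>-.08);print('max z of gripper',np.nanmax(T[m][:,2]), np.round(T[m][np.argsort(-T[m][:,2])[:5]],3))
```

```text
230 [[-0.143, -0.212, 0.355], [-0.145, -0.179, 0.36], [-0.144, -0.16, 0.359], [-0.145, -0.149, 0.361]]
238 [[-0.159, -0.214, 0.357], [0.011, -0.052, -0.033], [0.011, -0.047, -0.032], [-0.16, -0.149, 0.359]]
246 [[nan, nan, nan], [0.012, -0.049, -0.043], [0.011, -0.045, -0.041], [0.006, -0.044, -0.031]]
254 [[-0.191, -0.218, 0.36], [0.01, -0.048, -0.049], [0.008, -0.044, -0.044], [0.002, -0.044, -0.033]]
262 [[0.012, -0.053, -0.06], [0.011, -0.045, -0.059], [0.004, -0.044, -0.046], [-0.002, -0.045, -0.033]]
270 [[0.012, -0.05, -0.068], [0.007, -0.045, -0.059], [0.0, -0.045, -0.046], [-0.006, -0.044, -0.035]]
278 [[0.011, -0.049, -0.071], [0.004, -0.045, -0.061], [-0.003, -0.044, -0.048], [-0.24, -0.156, 0.361]]
286 [[0.034, -0.032, -0.115], [0.033, -0.027, -0.114], [0.033, -0.024, -0.114], [0.034, -0.022, -0.115]]
294 [[0.032, -0.031, -0.117], [0.033, -0.026, -0.117], [0.032, -0.024, -0.117], [0.033, -0.022, -0.117]]
302 [[0.03, -0.032, -0.117], [0.031, -0.026, -0.118], [0.031, -0.024, -0.118], [0.031, -0.022, -0.118]]
310 [[0.028, -0.032, -0.117], [0.028, -0.027, -0.118], [0.028, -0.024, -0.118], [0.028, -0.022, -0.117]]
318 [[-0.003, -0.048, -0.079], [-0.326, -0.194, 0.36], [-0.327, -0.175, 0.361], [-0.325, -0.161, 0.358]]
326 [[-0.006, -0.048, -0.08], [-0.343, -0.196, 0.358], [-0.343, -0.176, 0.359], [-0.345, -0.163, 0.36]]
334 [[-0.362, -0.237, 0.36], [-0.363, -0.198, 0.36], [-0.362, -0.178, 0.359], [-0.362, -0.164, 0.359]]
342 [[-0.38, -0.238, 0.358], [-0.381, -0.199, 0.36], [-0.38, -0.179, 0.359], [-0.381, -0.166, 0.359]]
max z of gripper -0.028781066436774028 [[ 0.008 -0.045 -0.029]
 [ 0.008  0.043 -0.029]
 [ 0.001 -0.045 -0.029]
 [ 0.01   0.047 -0.03 ]
 [ 0.012 -0.053 -0.03 ]]
```

The wrist depth shows the fingertips about 30 mm behind the reported TCP, and the closed fingers only touched black's lid. So the tip is at tool z + 0.029, and black is unmoved and level. I raise, open, re-check, then descend to the corrected height.

Call:
play_rows:
  steps:
    - [0, 0, -0.08, 0]
    - [0, 0, -0.08, 0]

```text
time: 6.82
tool_pos: [0.521, 0.0296, 0.1423]
ee_rot: [0.0, 0.998, -0.071, -0.001]
contact_force: [-0.0, 0.8, 0.4]
grip_width: 0.006
grasp_force: 0.0
```

Call:
play_rows:
  steps:
    - [0, 0, 0, 0]
    - [0, 0, 0, 0]
    - [0, 0, 0, 0]
    - [0, 0, 0, 0]
    - [0, 0, 0, 0]
    - [0, 0, 0, 0]
    - [0, 0, 0, 0]
    - [0, 0, 0, 0]
  claw: -1

```text
time: 7.82
tool_pos: [0.5221, 0.0297, 0.1429]
ee_rot: [0.0, 0.997, -0.071, 0.0]
contact_force: [-0.2, -0.4, -0.1]
grip_width: 0.83
grasp_force: 0.0
```

Run:
```python
from h import *
s,p,y,_=st();print(p,y,s['grip_width'],s['contact_force'])
im,W=cloud('wrist');Z=W[...,2]
print('black',meas('wrist',im,near(W,.52,.03,.13)&(abs(Z-.124)<.008),.124))
im,W=cloud('top');print('black',meas('top',im,near(W,.52,.03,.13)&(abs(W[...,2]-.124)<.01),.124))
a=plan((.523,.029,.060),-8.2,4)
```

```text
[0.52208836 0.02965915 0.14287436] -8.109006883711508 0.8300012658662539 [-0.16223649 -0.40211297 -0.09349125]
black ([0.526, 0.0284], 95, 58, -8.0)
black ([0.491, 0.0523], 34, 19, 0.2)
from [0.5221 0.0296 0.1429] -8.1 to (0.523, 0.029, 0.06) -8.2 mm/row 20.7 deg/row -0.0
[[0.001, 0.0, 0.069, 0.0], [0.001, 0.0, 0.069, 0.0], [0.001, 0.0, 0.069, 0.0], [0.001, 0.0, 0.069, 0.0]]
```

Call:
play_rows:
  steps:
    - [0, 0, 0, 0]
    - [0, 0, 0, 0]
    - [0, 0, 0.069, 0]
    - [0, 0, 0.069, 0]
    - [0, 0, 0.069, 0]
    - [0, 0, 0.069, 0]
    - [0, 0, 0, 0]
    - [0, 0, 0, 0]

```text
time: 8.93
tool_pos: [0.5227, 0.0298, 0.0607]
ee_rot: [-0.0, 0.997, -0.071, 0.001]
contact_force: [1.0, 1.1, 1.3]
grip_width: 1.002
grasp_force: 0.0
```

Call:
play_rows:
  steps:
    - [0, 0, 0, 0]
    - [0, 0, 0, 0]
    - [0, 0, 0, 0]
    - [0, 0, 0, 0]
    - [0, 0, 0, 0]
    - [0, 0, 0, 0]
  claw: 1

```text
time: 9.68
tool_pos: [0.5221, 0.029, 0.0603]
ee_rot: [0.0, 0.997, -0.071, 0.0]
contact_force: [-1.5, -2.6, 4.1]
grip_width: 0.662
grasp_force: 30.0
```

Run:
```python
from h import *
a=plan((.522,.029,.12),-8.1,4)
a=plan((.594,-.266,.12),-5.4,8,a)
a=plan((.594,-.266,.00),-5.4,4,a)
```

```text
from [0.5221 0.029  0.0603] -8.1 to (0.522, 0.029, 0.12) -8.1 mm/row 14.9 deg/row 0.0
[[0.0, 0.0, -0.05, -0.0], [0.0, 0.0, -0.05, -0.0], [0.0, 0.0, -0.05, -0.0], [0.0, 0.0, -0.05, -0.0]]
from [0.522 0.029 0.12 ] -8.1 to (0.594, -0.266, 0.12) -5.4 mm/row 38.0 deg/row 0.3
[[0.047, 0.117, 0.0, -0.007], [0.046, 0.118, 0.0, -0.007], [0.046, 0.118, 0.0, -0.007], [0.045, 0.118, 0.0, -0.007], [0.044, 0.119, 0.0, -0.007], [0.044, 0.119, 0.0, -0.007], [0.043, 0.119, 0.0, -0.007], [0.042, 0.119, 0.0, -0.007]]
from [ 0.594 -0.266  0.12 ] -5.4 to (0.594, -0.266, 0.0) -5.4 mm/row 30.0 deg/row 0.0
[[0.0, 0.0, 0.1, -0.0], [0.0, 0.0, 0.1, -0.0], [0.0, 0.0, 0.1, -0.0], [0.0, 0.0, 0.1, -0.0]]
```

Call:
play_rows:
  steps:
    - [0, 0, -0.025, 0]
    - [0, 0, -0.05, 0]
    - [0, 0, -0.05, 0]
    - [0, 0, -0.05, 0]
    - [0, 0, -0.025, 0]
    - [0, 0, 0, 0]

```text
time: 10.42
tool_pos: [0.5225, 0.0296, 0.1208]
ee_rot: [-0.0, 0.997, -0.071, 0.001]
contact_force: [0.2, 0.0, -2.3]
grip_width: 0.665
grasp_force: 30.0
```

Call:
play_rows:
  steps:
    - [0.023, 0.058, 0, 0]
    - [0.046, 0.118, 0, -0.01]
    - [0.046, 0.118, 0, -0.01]
    - [0.045, 0.118, 0, -0.01]
    - [0.044, 0.119, 0, -0.01]
    - [0.044, 0.119, 0, -0.01]
    - [0.043, 0.119, 0, -0.01]
    - [0.042, 0.119, 0, 0]

```text
time: 11.42
tool_pos: [0.5886, -0.2499, 0.1189]
ee_rot: [0.0, 0.999, -0.048, -0.001]
contact_force: [1.3, 1.1, -2.0]
grip_width: 0.662
grasp_force: 30.0
```

Call:
play_rows:
  steps:
    - [0.023, 0.058, 0, 0]
    - [0, 0, 0, 0]
    - [0, 0, 0, 0]

```text
time: 11.8
tool_pos: [0.5946, -0.2626, 0.1198]
ee_rot: [-0.001, 0.999, -0.046, -0.0]
contact_force: [-0.0, 0.4, -1.6]
grip_width: 0.664
grasp_force: 30.0
```

Run:
```python
from h import *
s,p,y,_=st();print(p,y,s['grip_width'],s['contact_force'],s['grasp_force'])
im,W=cloud('wrist');save(im,'w5.png');Z=W[...,2]
print('black',meas('wrist',im,near(W,.594,-.266,.1)&(abs(Z-.184)<.02),.184), np.nanmedian(Z[near(W,.62,-.266,.015)]))
im,W=cloud('top');pile=near(W,.52,.03,.13);lay=pile&(abs(W[...,2]-.084)<.012);
print('yellow',meas('top',im,lay&(W[...,1]>.03),.084));print('green',meas('top',im,lay&(W[...,1]<.03),.084))
a=plan((.594,-.266,.00),-5.4,5)
```

```text
[ 0.59456386 -0.26255391  0.1197942 ] -5.280007972131014 0.6640662730919683 [-0.01504102  0.43780059 -1.55756624] 29.998599677346647
black ([0.6249, -0.2638], 91, 50, 84.9) 0.24608973015734015
yellow ([0.5395, 0.0795], 103, 59, -7.8)
green ([0.5013, -0.0258], 102, 58, -8.1)
from [ 0.5948 -0.2625  0.1202] -5.2 to (0.594, -0.266, 0.0) -5.4 mm/row 24.0 deg/row -0.0
[[0.0, 0.002, 0.08, 0.001], [0.0, 0.002, 0.08, 0.001], [0.0, 0.002, 0.08, 0.001], [0.0, 0.002, 0.08, 0.001], [0.0, 0.002, 0.08, 0.001]]
```

View pics/w5.png

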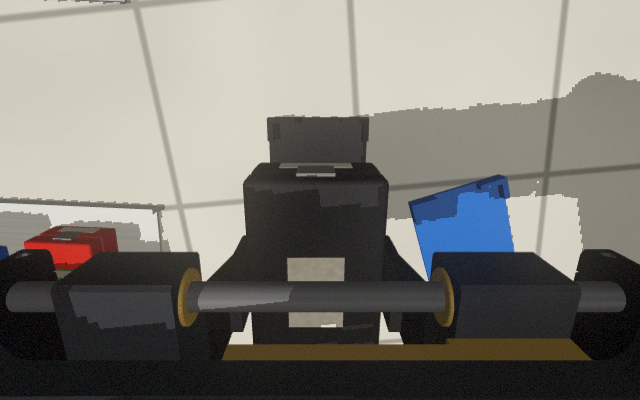

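The picture shows the black box held level and square at (316,240), with the holder's far end ahead at (318,140), aligned. I lower it.

Call:
play_rows:
  steps:
    - [0, 0.003, 0.06, 0]
    - [0, 0.003, 0.09, 0]
    - [0, 0.003, 0.09, 0]
    - [0, 0.003, 0.09, 0]
    - [0, 0, 0.07, 0]
    - [0, 0, 0.03, 0]
    - [0, 0, 0, 0]
    - [0, 0, 0, 0]

```text
time: 12.9
tool_pos: [0.5954, -0.2685, -0.0079]
ee_rot: [0.0, 0.999, -0.047, 0.001]
contact_force: [-0.8, 0.1, -1.3]
grip_width: 0.663
grasp_force: 30.0
```

Run:
```python
from h import *
s,p,y,_=st();print(p,y,s['contact_force'])
im,W=cloud('wrist');im2,_=cloud('scene')
save(np.vstack([im[80:300,100:560],cv2.resize(im2[180:260,170:310],(460,263))]),'w6.png')
```

```text
[ 0.59535538 -0.2685338  -0.00787709] -5.403553172748443 [-0.76445565  0.06510296 -1.33246949]
```

View pics/w6.png

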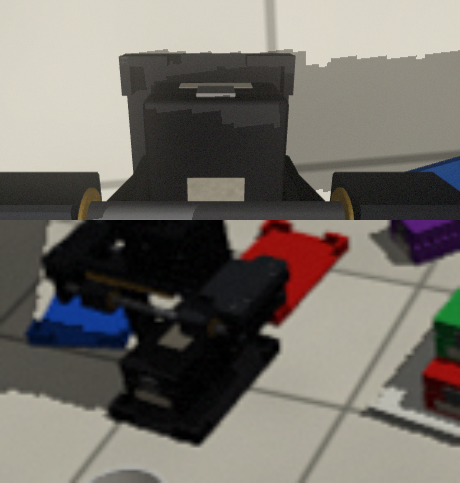

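The holder (centre 207 in the crop) sits about 4 mm to the left of the box (216). I shift and lower.

Call:
play_rows:
  steps:
    - [0, -0.013, 0, 0]
    - [0, 0, 0.015, 0]
    - [0, 0, 0.012, 0]
    - [0, 0, 0.01, 0]
    - [0, 0, 0, 0]
    - [0, 0, 0, 0]

```text
time: 13.75
tool_pos: [0.5945, -0.2645, -0.0197]
ee_rot: [0.0, 0.999, -0.047, -0.0]
contact_force: [-2.5, 0.3, 4.8]
grip_width: 0.664
grasp_force: 30.0
```

Call:
play_rows:
  steps:
    - [0, 0, 0, 0]
    - [0, 0, 0, 0]
    - [0, 0, 0, 0]
    - [0, 0, 0, 0]
    - [0, 0, 0, 0]
  claw: -1

```text
time: 14.38
tool_pos: [0.5948, -0.2645, -0.0201]
ee_rot: [0.0, 0.999, -0.047, 0.0]
contact_force: [-0.5, -0.5, -0.3]
grip_width: 0.996
grasp_force: 0.0
```

Call:
play_rows:
  steps:
    - [0, 0, -0.05, 0]
    - [0, 0, -0.13, 0]
    - [0, 0, -0.13, 0]
    - [0, 0, -0.13, 0]
    - [0, 0, -0.13, 0]
    - [0, 0, -0.1, 0]
    - [0, 0, 0, 0]
    - [0, 0, 0, 0]

```text
time: 15.38
tool_pos: [0.5941, -0.2643, 0.1806]
ee_rot: [-0.0, 0.999, -0.047, -0.0]
contact_force: [-0.0, -0.1, 0.3]
grip_width: 0.996
grasp_force: 0.0
```

```bash
cat >> h.py <<'E'
def offs(n,c,W,im,zl=.044):
    "box in holder: lid pose and holder outline"
    x,y=HOLD[c];a=near(W,x,y,.1)
    print(c,'lid',meas(n,im,a&(abs(W[...,2]-zl)<.009),zl),'zlid',np.round(np.nanpercentile(W[...,2][near(W,x,y,.02)],[10,50,90]),4),'outline',meas(n,im,a&cmask(im,c)&(W[...,2]<.06),.007))
E
python3 - <<'E'
from h import *
s,p,y,_=st();print(p,y,s['contact_force'])
im,W=cloud('wrist');offs('wrist','black',W,im);holders('wrist',im,W)
im,W=cloud('top');offs('top','black',W,im)
a=plan((.54,.081,.19),-8.2,9)
a=plan((.54,.081,.025),-8.2,5,a)
save(im,'t7.png')
E
```

```text
[ 0.59410151 -0.26430795  0.18058426] -5.404794257875353 [-0.01963071 -0.05303229  0.27405956]
black lid ([0.5951, -0.2627], 100, 58, -5.4) zlid [0.0433 0.0442 0.0452] outline ([0.588, -0.2761], 121, 62, -8.3)
hold red ([0.4774, -0.2711], 90, 42, 84.7)
hold yellow None
hold green None
hold blue ([0.5136, -0.4066], 137, 92, 12.7)
hold black ([0.5908, -0.2975], 129, 49, 14.5)
black lid ([0.5929, -0.264], 103, 60, -5.2) zlid [0.0439 0.5627 0.5713] outline ([0.593, -0.2656], 127, 88, -5.4)
from [ 0.5938 -0.2642  0.1796] -5.4 to (0.54, 0.081, 0.19) -8.2 mm/row 38.8 deg/row -0.3
[[-0.032, -0.125, -0.004, 0.007], [-0.033, -0.125, -0.004, 0.007], [-0.033, -0.125, -0.004, 0.007], [-0.034, -0.125, -0.004, 0.007], [-0.035, -0.125, -0.004, 0.007], [-0.035, -0.125, -0.004, 0.007], [-0.036, -0.124, -0.004, 0.007], [-0.037, -0.124, -0.004, 0.007]]
[[-0.037, -0.124, -0.004, 0.007]]
from [0.54  0.081 0.19 ] -8.2 to (0.54, 0.081, 0.025) -8.2 mm/row 33.0 deg/row 0.0
[[0.0, 0.0, 0.11, -0.0], [0.0, 0.0, 0.11, -0.0], [0.0, 0.0, 0.11, -0.0], [0.0, 0.0, 0.11, -0.0], [0.0, 0.0, 0.11, -0.0]]
```

Black is seated (lid z 0.044, centred). Next is yellow.

Call:
play_rows:
  steps:
    - [-0.032, -0.125, -0.004, 0.007]
    - [-0.033, -0.125, -0.004, 0.007]
    - [-0.033, -0.125, -0.004, 0.007]
    - [-0.034, -0.125, -0.004, 0.007]
    - [-0.035, -0.125, -0.004, 0.007]
    - [-0.035, -0.125, -0.004, 0.007]
    - [-0.036, -0.124, -0.004, 0.007]
    - [-0.037, -0.124, -0.004, 0.007]

```text
time: 16.48
tool_pos: [0.5458, 0.0435, 0.1894]
ee_rot: [0.0, 0.998, -0.069, -0.001]
contact_force: [0.9, 0.6, -0.1]
grip_width: 1.0
grasp_force: 0.0
```

Call:
play_rows:
  steps:
    - [-0.037, -0.124, -0.004, 0.007]
    - [0, 0, 0, 0]
    - [0, 0, 0, 0]

```text
time: 16.85
tool_pos: [0.5406, 0.0799, 0.1909]
ee_rot: [0.0, 0.997, -0.072, -0.001]
contact_force: [-0.2, -1.2, 0.2]
grip_width: 1.0
grasp_force: 0.0
```

Run:
```python
from h import *
s,p,y,_=st();print(p,y,s['contact_force'])
im,W=cloud('wrist');save(im,'w8.png')
pile=near(W,.52,.03,.13);lay=pile&(abs(W[...,2]-.084)<.009);
print('yellow',meas('wrist',im,lay&(W[...,1]>.03),.084));print('green',meas('wrist',im,lay&(W[...,1]<.03),.084))
for c in('red','blue'): print(c,meas('wrist',im,pile&cmask(im,c)&(abs(W[...,2]-.044)<.01),.044))
holders('wrist',im,W)
a=plan((.54,.081,.02),-8.2,5)
```

```text
[0.54055698 0.07989751 0.19086147] -8.268805039672358 [-0.22530346 -1.15661951  0.24780165]
yellow ([0.5427, 0.0812], 101, 58, -8.0)
green ([0.5041, -0.023], 102, 60, -8.0)
red ([0.5634, -0.0321], 58, 26, 82.1)
blue ([0.4713, 0.0906], 55, 5, 83.2)
hold red ([0.4341, -0.2634], 129, 88, -6.4)
hold yellow ([0.4508, 0.2677], 76, 55, 79.2)
hold green ([0.601, 0.2776], 133, 95, -3.3)
hold blue None
hold black ([0.5937, -0.2493], 133, 70, -3.6)
from [0.5408 0.0793 0.191 ] -8.3 to (0.54, 0.081, 0.02) -8.2 mm/row 34.2 deg/row 0.0
[[-0.001, -0.001, 0.114, -0.001], [-0.001, -0.001, 0.114, -0.001], [-0.001, -0.001, 0.114, -0.001], [-0.001, -0.001, 0.114, -0.001], [-0.001, -0.001, 0.114, -0.001]]
```

View pics/w8.png

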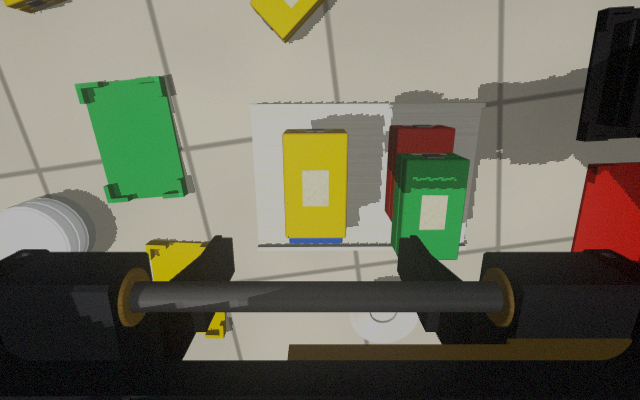

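Yellow is at (315,185), centred between the fingers, with green and red clear to the right. I descend and grip.

Call:
play_rows:
  steps:
    - [0, -0.001, 0.08, 0]
    - [0, -0.001, 0.13, 0]
    - [0, -0.001, 0.13, 0]
    - [0, 0, 0.13, 0]
    - [0, 0, 0.07, 0]
    - [0, 0, 0.03, 0]
    - [0, 0, 0, 0]
    - [0, 0, 0, 0]

```text
time: 17.9
tool_pos: [0.542, 0.0815, 0.0217]
ee_rot: [-0.0, 0.997, -0.072, 0.001]
contact_force: [0.7, 0.4, -0.1]
grip_width: 1.0
grasp_force: 0.0
```

Call:
play_rows:
  steps:
    - [0, 0, 0, 0]
    - [0, 0, 0, 0]
    - [0, 0, 0, 0]
    - [0, 0, 0, 0]
    - [0, 0, 0, 0]
    - [0, 0, 0, 0]
  claw: 1

```text
time: 18.65
tool_pos: [0.541, 0.0812, 0.0209]
ee_rot: [0.0, 0.997, -0.072, 0.0]
contact_force: [-0.3, -2.2, 3.9]
grip_width: 0.662
grasp_force: 30.0
```

Call:
play_rows:
  steps:
    - [0, 0, -0.025, 0]
    - [0, 0, -0.05, 0]
    - [0, 0, -0.05, 0]
    - [0, 0, -0.06, 0]
    - [0, 0, -0.06, 0]
    - [0, 0, -0.03, 0]
    - [0, 0, 0, 0]

```text
time: 19.52
tool_pos: [0.5415, 0.0817, 0.1041]
ee_rot: [-0.0, 0.997, -0.072, 0.001]
contact_force: [1.4, -0.3, -2.6]
grip_width: 0.667
grasp_force: 30.0
```

Run:
```python
from h import *
s,p,y,_=st();print(p,y,s['contact_force'])
a=plan((.411,.264,.10),-10.6,7)
```

```text
[0.54153422 0.08170523 0.10412538] -8.25627298695052 [ 1.37070035 -0.33334037 -2.58050276]
from [0.5415 0.0817 0.1041] -8.3 to (0.411, 0.264, 0.1) -10.6 mm/row 32.0 deg/row -0.3
[[-0.074, -0.077, 0.002, 0.007], [-0.074, -0.077, 0.002, 0.007], [-0.075, -0.076, 0.002, 0.007], [-0.075, -0.076, 0.002, 0.007], [-0.076, -0.075, 0.002, 0.007], [-0.076, -0.075, 0.002, 0.007], [-0.077, -0.074, 0.002, 0.007]]
```

Call:
play_rows:
  steps:
    - [-0.037, -0.038, 0, 0.004]
    - [-0.074, -0.077, 0, 0.007]
    - [-0.075, -0.076, 0, 0.007]
    - [-0.075, -0.076, 0, 0.007]
    - [-0.076, -0.075, 0, 0.007]
    - [-0.076, -0.075, 0, 0.007]
    - [-0.077, -0.075, 0, 0.007]
    - [-0.038, -0.037, 0, 0.004]

```text
time: 20.52
tool_pos: [0.407, 0.2658, 0.1026]
ee_rot: [0.0, 0.996, -0.09, -0.001]
contact_force: [-0.0, 0.4, -2.7]
grip_width: 0.666
grasp_force: 30.0
```

Call:
play_rows:
  steps:
    - [0, 0, 0.05, 0]
    - [0, 0, 0.1, 0]
    - [0, 0, 0.1, 0]
    - [0, 0, 0.06, 0]
    - [0, 0, 0.02, 0]
    - [0, 0, 0, 0]
    - [0, 0, 0, 0]

```text
time: 21.4
tool_pos: [0.4106, 0.2639, 0.0047]
ee_rot: [-0.0, 0.996, -0.092, 0.0]
contact_force: [0.2, 0.2, -2.7]
grip_width: 0.659
grasp_force: 30.0
```

Run:
```python
from h import *
s,p,y,_=st();print(p,y,s['contact_force'])
im,W=cloud('wrist')
im2,_=cloud('scene')
save(np.vstack([im[60:280,80:560],cv2.resize(im2[180:260,360:500],(480,274))]),'w9.png')
```

```text
[0.41062677 0.26390065 0.00473471] -10.51452108694495 [ 0.15598431  0.21032508 -2.65047787]
```

View pics/w9.png

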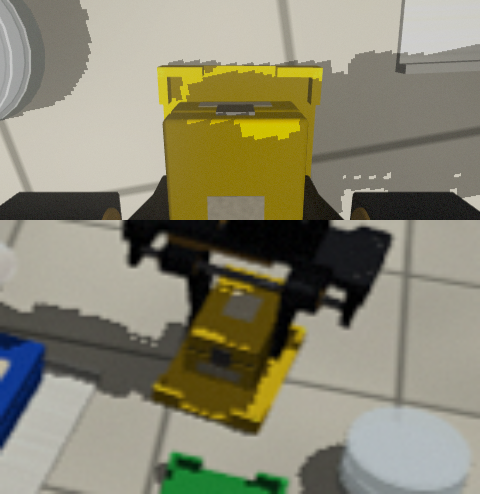

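The box (235) is about 3 mm left of the holder centre (240). I correct and seat it.

Call:
play_rows:
  steps:
    - [0, 0.009, 0.01, 0]
    - [0, 0, 0.025, 0]
    - [0, 0, 0.022, 0]
    - [0, 0, 0.014, 0]
    - [0, 0, 0.009, 0]
    - [0, 0, 0, 0]
    - [0, 0, 0, 0]

```text
time: 22.38
tool_pos: [0.4093, 0.261, -0.0191]
ee_rot: [0.0, 0.996, -0.091, -0.0]
contact_force: [-2.2, -1.7, 5.6]
grip_width: 0.667
grasp_force: 30.0
```

Call:
play_rows:
  steps:
    - [0, 0, 0, 0]
    - [0, 0, 0, 0]
    - [0, 0, 0, 0]
    - [0, 0, 0, 0]
    - [0, 0, 0, 0]
  claw: -1

```text
time: 23.0
tool_pos: [0.4096, 0.261, -0.0198]
ee_rot: [0.0, 0.996, -0.091, 0.0]
contact_force: [-0.0, -0.1, -0.1]
grip_width: 0.99
grasp_force: 0.0
```

Call:
play_rows:
  steps:
    - [0, 0, -0.05, 0]
    - [0, 0, -0.13, 0]
    - [0, 0, -0.13, 0]
    - [0, 0, -0.13, 0]
    - [0, 0, -0.13, 0]
    - [0, 0, -0.1, 0]
    - [0, 0, 0, 0]
    - [0, 0, 0, 0]

```text
time: 24.0
tool_pos: [0.4091, 0.2606, 0.1811]
ee_rot: [0.0, 0.996, -0.091, -0.0]
contact_force: [-0.8, 0.5, -1.0]
grip_width: 1.004
grasp_force: 0.0
```

Run:
```python
from h import *
s,p,y,_=st();print(p,y,s['contact_force'])
im,W=cloud('wrist');offs('wrist','yellow',W,im)
im,W=cloud('top');offs('top','yellow',W,im)
a=plan((.503,-.025,.19),-8.1,9)
```

```text
[0.40906358 0.26059028 0.1810639 ] -10.49667106105895 [-0.75133325  0.51572976 -0.97008059]
yellow lid ([0.4101, 0.2623], 101, 58, -10.2) zlid [0.0435 0.0445 0.0454] outline ([0.4089, 0.2639], 132, 90, -10.5)
yellow lid ([0.4498, 0.2716], 26, 15, 2.4) zlid [0.5616 0.5649 0.5818] outline ([0.4602, 0.2813], 32, 22, 45.9)
from [0.4088 0.2604 0.1803] -10.5 to (0.503, -0.025, 0.19) -8.1 mm/row 33.4 deg/row 0.3
[[0.054, 0.098, -0.004, -0.006], [0.053, 0.098, -0.004, -0.006], [0.053, 0.098, -0.004, -0.006], [0.052, 0.098, -0.004, -0.006], [0.052, 0.099, -0.004, -0.006], [0.051, 0.099, -0.004, -0.006], [0.051, 0.099, -0.004, -0.006], [0.05, 0.099, -0.004, -0.006]]
[[0.05, 0.1, -0.004, -0.006]]
```

Yellow is seated and centred in its holder. Next is green.

Call:
play_rows:
  steps:
    - [0.054, 0.098, -0.004, -0.006]
    - [0.053, 0.098, -0.004, -0.006]
    - [0.053, 0.098, -0.004, -0.006]
    - [0.052, 0.098, -0.004, -0.006]
    - [0.052, 0.099, -0.004, -0.006]
    - [0.051, 0.099, -0.004, -0.006]
    - [0.051, 0.099, -0.004, -0.006]
    - [0.05, 0.099, -0.004, -0.006]

```text
time: 25.1
tool_pos: [0.493, 0.0062, 0.1897]
ee_rot: [0.0, 0.997, -0.072, -0.001]
contact_force: [0.3, 0.2, 0.3]
grip_width: 1.0
grasp_force: 0.0
```

Call:
play_rows:
  steps:
    - [0.05, 0.1, -0.004, -0.006]
    - [0, 0, 0, 0]
    - [0, 0, 0, 0]

```text
time: 25.48
tool_pos: [0.5032, -0.0239, 0.1911]
ee_rot: [-0.0, 0.998, -0.07, -0.001]
contact_force: [-0.3, 0.1, -0.6]
grip_width: 1.001
grasp_force: 0.0
```

Run:
```python
from h import *
s,p,y,_=st();print(p,y,s['contact_force'])
im,W=cloud('wrist');save(im,'w10.png')
pile=near(W,.52,.03,.13);lay=pile&(abs(W[...,2]-.084)<.009);
print('green',meas('wrist',im,lay&(W[...,1]<.03),.084))
for c in('red','blue'): print(c,meas('wrist',im,pile&cmask(im,c)&(abs(W[...,2]-.044)<.01),.044))
print('blue lid',meas('wrist',im,pile&(W[...,1]>.03)&(abs(W[...,2]-.044)<.01),.044))
holders('wrist',im,W)
a=plan((.503,-.025,.02),-8.1,5)
```

```text
[ 0.50322375 -0.02390259  0.19114831] -8.026978899531207 [-0.25700978  0.11881006 -0.62138061]
green ([0.5035, -0.0234], 101, 58, -7.9)
red ([0.5635, -0.0314], 57, 24, 83.1)
blue ([0.5175, 0.0846], 99, 60, -7.9)
blue lid ([0.5184, 0.0844], 100, 60, -7.9)
hold red ([0.4317, -0.268], 133, 98, -6.2)
hold yellow ([0.4581, 0.2598], 99, 36, 79.2)
hold green ([0.6012, 0.2809], 134, 98, -3.6)
hold blue ([0.5071, -0.3668], 136, 26, 7.6)
hold black ([0.5859, -0.2639], 118, 97, -5.4)
from [ 0.5033 -0.0235  0.1914] -8.0 to (0.503, -0.025, 0.02) -8.1 mm/row 34.3 deg/row -0.0
[[0.0, 0.001, 0.114, 0.001], [0.0, 0.001, 0.114, 0.001], [0.0, 0.001, 0.114, 0.001], [0.0, 0.001, 0.114, 0.001], [0.0, 0.001, 0.114, 0.001]]
```

Call:
play_rows:
  steps:
    - [0, 0, 0.08, 0]
    - [0, 0, 0.13, 0]
    - [0, 0, 0.13, 0]
    - [0, 0, 0.13, 0]
    - [0, 0, 0.07, 0]
    - [0, 0, 0.03, 0]
    - [0, 0, 0, 0]
    - [0, 0, 0, 0]

```text
time: 26.52
tool_pos: [0.5049, -0.0243, 0.022]
ee_rot: [-0.0, 0.998, -0.07, 0.001]
contact_force: [0.1, 0.3, 0.5]
grip_width: 1.001
grasp_force: 0.0
```

Call:
play_rows:
  steps:
    - [0, 0, 0, 0]
    - [0, 0, 0, 0]
    - [0, 0, 0, 0]
    - [0, 0, 0, 0]
    - [0, 0, 0, 0]
    - [0, 0, 0, 0]
  claw: 1

```text
time: 27.28
tool_pos: [0.504, -0.0249, 0.0212]
ee_rot: [0.0, 0.998, -0.07, 0.0]
contact_force: [-1.7, -1.1, 3.0]
grip_width: 0.663
grasp_force: 30.0
```

Call:
play_rows:
  steps:
    - [0, 0, -0.025, 0]
    - [0, 0, -0.05, 0]
    - [0, 0, -0.05, 0]
    - [0, 0, -0.06, 0]
    - [0, 0, -0.06, 0]
    - [0, 0, -0.03, 0]
    - [0, 0, 0, 0]

```text
time: 28.15
tool_pos: [0.5044, -0.0246, 0.1044]
ee_rot: [-0.0, 0.998, -0.07, 0.001]
contact_force: [0.4, 1.2, -2.0]
grip_width: 0.663
grasp_force: 30.0
```

Run:
```python
from h import *
s,p,y,_=st();print(p,y,s['contact_force'])
a=plan((.602,.275,.10),-3.4,8)
```

```text
[ 0.50444172 -0.02464456  0.10444266] -8.068422360469615 [ 0.41503235  1.2004493  -1.95976969]
from [ 0.5044 -0.0246  0.1044] -8.1 to (0.602, 0.275, 0.1) -3.4 mm/row 39.4 deg/row 0.6
[[0.023, -0.129, 0.002, -0.013], [0.024, -0.129, 0.002, -0.013], [0.025, -0.129, 0.002, -0.013], [0.027, -0.129, 0.002, -0.013], [0.028, -0.128, 0.002, -0.013], [0.029, -0.128, 0.002, -0.013], [0.031, -0.128, 0.002, -0.013], [0.032, -0.127, 0.002, -0.013]]
```

Call:
play_rows:
  steps:
    - [0.012, -0.065, 0, -0.006]
    - [0.024, -0.129, 0, -0.013]
    - [0.025, -0.129, 0, -0.013]
    - [0.027, -0.129, 0, -0.013]
    - [0.028, -0.128, 0, -0.013]
    - [0.029, -0.128, 0, -0.013]
    - [0.031, -0.128, 0, -0.013]
    - [0.032, -0.127, 0, -0.013]

```text
time: 29.15
tool_pos: [0.5964, 0.259, 0.1022]
ee_rot: [-0.0, 1.0, -0.031, -0.001]
contact_force: [-0.1, -0.2, -2.9]
grip_width: 0.663
grasp_force: 30.0
```

Call:
play_rows:
  steps:
    - [0.012, -0.065, 0, -0.006]
    - [0, 0, 0.05, 0]
    - [0, 0, 0.1, 0]
    - [0, 0, 0.1, 0]
    - [0, 0, 0.06, 0]
    - [0, 0, 0.02, 0]
    - [0, 0, 0, 0]
    - [0, 0, 0, 0]

```text
time: 30.15
tool_pos: [0.6028, 0.2756, 0.0058]
ee_rot: [-0.0, 1.0, -0.03, 0.001]
contact_force: [0.0, 0.1, -2.5]
grip_width: 0.663
grasp_force: 30.0
```

```bash
cat >> h.py <<'E'
def lat(c,im,W,p,yaw):
    "lateral (tool y) and lengthwise (tool x) place, m, of the holder parts seen ahead of the held box"
    a=np.radians(yaw);d=W-p;tx=d[...,0]*np.cos(a)+d[...,1]*np.sin(a);ty=d[...,0]*np.sin(a)-d[...,1]*np.cos(a)
    m=cmask(im,c)&(W[...,2]<.022)&(tx>.055)&(tx<.09)&(abs(ty)<.07)
    print('holder ahead: ty range',np.round(np.percentile(ty[m],[1,99]),4),'mid',round(float(np.percentile(ty[m],[1,99]).mean()),4),'far tx',round(float(np.percentile(tx[m],98)),4),m.sum())
    m=cmask(im,c)&(W[...,2]>.03)&(abs(tx)<.07)&(abs(ty)<.05)
    print('box: ty',np.round(np.percentile(ty[m],[1,99]),4),'far tx',round(float(np.percentile(tx[m],98)),4))
E
python3 - <<'E'
from h import *
s,p,y,_=st();print(p,y,s['contact_force'])
im,W=cloud('wrist');lat('green',im,W,p,y)
save(im[:300],'w11.png')
E
```

```text
[0.60284523 0.27555658 0.00580327] -3.4336256787106194 [ 0.01959773  0.09902949 -2.49321201]
holder ahead: ty range [-0.042  0.044] mid 0.001 far tx 0.0633 2336
box: ty [-0.029   0.0271] far tx 0.0479
```

View pics/w11.png

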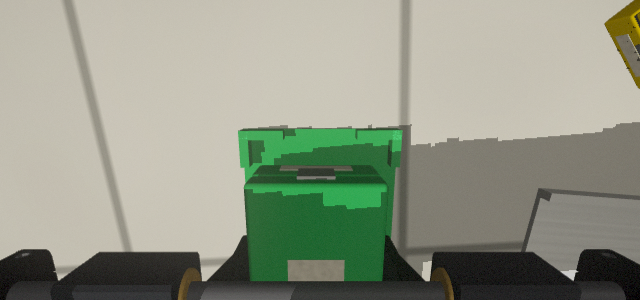

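The green box (316,230) is square in the holder, offset by 2 mm at most. I seat it.

Call:
play_rows:
  steps:
    - [0, 0.005, 0.01, 0]
    - [0, 0, 0.027, 0]
    - [0, 0, 0.022, 0]
    - [0, 0, 0.015, 0]
    - [0, 0, 0.009, 0]
    - [0, 0, 0, 0]
    - [0, 0, 0, 0]

```text
time: 31.08
tool_pos: [0.6015, 0.2735, -0.0188]
ee_rot: [0.0, 1.0, -0.03, -0.0]
contact_force: [-4.6, -2.6, 7.8]
grip_width: 0.664
grasp_force: 30.0
```

Call:
play_rows:
  steps:
    - [0, 0, 0, 0]
    - [0, 0, 0, 0]
    - [0, 0, 0, 0]
    - [0, 0, 0, 0]
    - [0, 0, 0, 0]
  claw: -1

```text
time: 31.7
tool_pos: [0.6019, 0.2737, -0.0205]
ee_rot: [0.0, 1.0, -0.03, 0.0]
contact_force: [-0.7, 0.9, -0.2]
grip_width: 0.991
grasp_force: 0.0
```

Call:
play_rows:
  steps:
    - [0, 0, -0.05, 0]
    - [0, 0, -0.13, 0]
    - [0, 0, -0.13, 0]
    - [0, 0, -0.13, 0]
    - [0, 0, -0.13, 0]
    - [0, 0, -0.1, 0]
    - [0, 0, 0, 0]
    - [0, 0, 0, 0]

```text
time: 32.7
tool_pos: [0.6013, 0.2733, 0.1803]
ee_rot: [0.0, 1.0, -0.03, -0.0]
contact_force: [-1.0, 0.5, -0.2]
grip_width: 1.001
grasp_force: 0.0
```

Run:
```python
from h import *
s,p,y,_=st();print(p,y,s['contact_force'])
im,W=cloud('wrist');offs('wrist','green',W,im)
a=plan((.518,.084,.15),-7.9,6)
```

```text
[0.60127484 0.27330063 0.18025995] -3.428701475276616 [-1.01070627  0.49004991 -0.16442552]
green lid ([0.6004, 0.275], 101, 58, -3.5) zlid [0.0432 0.0442 0.0452] outline ([0.5992, 0.2746], 131, 89, -3.4)
from [0.601  0.2731 0.1795] -3.4 to (0.518, 0.084, 0.15) -7.9 mm/row 34.8 deg/row -0.7
[[-0.04, 0.108, 0.016, 0.017], [-0.038, 0.108, 0.016, 0.017], [-0.037, 0.109, 0.016, 0.017], [-0.036, 0.109, 0.016, 0.017], [-0.034, 0.11, 0.016, 0.017], [-0.033, 0.11, 0.016, 0.017]]
```

Call:
play_rows:
  steps:
    - [-0.04, 0.108, 0.016, 0.017]
    - [-0.038, 0.108, 0.016, 0.017]
    - [-0.037, 0.109, 0.016, 0.017]
    - [-0.036, 0.109, 0.016, 0.017]
    - [-0.034, 0.11, 0.016, 0.017]
    - [-0.033, 0.11, 0.016, 0.017]
    - [0, 0, 0, 0]
    - [0, 0, 0, 0]

```text
time: 33.75
tool_pos: [0.5183, 0.0849, 0.1513]
ee_rot: [-0.0, 0.998, -0.07, -0.0]
contact_force: [0.5, 0.1, 0.4]
grip_width: 1.001
grasp_force: 0.0
```

Run:
```python
from h import *
s,p,y,_=st();print(p,y,s['contact_force'])
im,W=cloud('wrist')
pile=near(W,.52,.03,.15)
print('blue lid',meas('wrist',im,pile&(W[...,1]>.03)&(abs(W[...,2]-.044)<.01),.044))
print('red lid',meas('wrist',im,pile&(W[...,1]<.03)&(abs(W[...,2]-.044)<.01),.044))
a=np.radians(-8);d=W-np.array([.518,.084,0]);tx=d[...,0]*np.cos(a)+d[...,1]*np.sin(a);ty=-d[...,0]*np.sin(a)+d[...,1]*np.cos(a)
for t in np.arange(.03,.1,.006):
    m=(abs(tx-.03)<.025)&(abs(ty-t)<.003);print(round(t,3),np.round(np.nanpercentile(W[...,2][m],[5,50,95]),3) if m.any() else None)
plan((.518,.084,-.017),-7.9,6)
```

```text
[0.51828384 0.08491432 0.1512925 ] -7.991858036027597 [0.49126891 0.10804329 0.35570934]
blue lid ([0.5188, 0.0857], 101, 58, -7.9)
red lid ([0.5272, -0.0249], 101, 60, -7.9)
0.03 [0.044 0.285 0.293]
0.036 [0.005 0.285 0.293]
0.042 [0.005 0.285 0.293]
0.048 [0.006 0.269 0.292]
0.054 [0.183 0.274 0.292]
0.06 [0.005 0.275 0.293]
0.066 [0.005 0.275 0.289]
0.072 [0.005 0.275 0.276]
0.078 [0.001 0.274 0.276]
0.084 [0.    0.257 0.267]
0.09 [0.    0.001 0.26 ]
0.096 [0.    0.001 0.002]
from [0.5186 0.0854 0.1515] -7.9 to (0.518, 0.084, -0.017) -7.9 mm/row 28.1 deg/row 0.0
[[0.0, 0.001, 0.094, -0.0], [0.0, 0.001, 0.094, -0.0], [0.0, 0.001, 0.094, -0.0], [0.0, 0.001, 0.094, -0.0], [0.0, 0.001, 0.094, -0.0], [0.0, 0.001, 0.094, -0.0]]
```

Call:
play_rows:
  steps:
    - [0, 0, 0.08, 0]
    - [0, 0, 0.13, 0]
    - [0, 0, 0.13, 0]
    - [0, 0, 0.12, 0]
    - [0, 0, 0.07, 0]
    - [0, 0, 0.03, 0]
    - [0, 0, 0, 0]
    - [0, 0, 0, 0]

```text
time: 34.8
tool_pos: [0.5194, 0.0848, -0.0153]
ee_rot: [-0.0, 0.998, -0.07, 0.001]
contact_force: [1.3, -0.4, -0.1]
grip_width: 1.005
grasp_force: 0.0
```

Call:
play_rows:
  steps:
    - [0, 0, 0, 0]
    - [0, 0, 0, 0]
    - [0, 0, 0, 0]
    - [0, 0, 0, 0]
    - [0, 0, 0, 0]
    - [0, 0, 0, 0]
  claw: 1

```text
time: 35.55
tool_pos: [0.5185, 0.0841, -0.016]
ee_rot: [0.0, 0.998, -0.07, 0.0]
contact_force: [-1.2, -0.3, 3.2]
grip_width: 0.664
grasp_force: 30.0
```

Call:
play_rows:
  steps:
    - [0, 0, -0.025, 0]
    - [0, 0, -0.06, 0]
    - [0, 0, -0.08, 0]
    - [0, 0, -0.08, 0]
    - [0, 0, -0.06, 0]
    - [0, 0, -0.03, 0]
    - [0, 0, 0, 0]

```text
time: 36.42
tool_pos: [0.5186, 0.0844, 0.0846]
ee_rot: [-0.0, 0.998, -0.07, 0.0]
contact_force: [-0.7, -0.3, -1.7]
grip_width: 0.661
grasp_force: 30.0
```

Run:
```python
from h import *
s,p,y,_=st();print(p,y,s['contact_force'])
a=plan((.517,-.408,.085),13,13)
```

```text
[0.51856376 0.08444896 0.08462098] -8.017841928685963 [-0.68974642 -0.26974679 -1.68801934]
from [0.5186 0.0844 0.0846] -8.0 to (0.517, -0.408, 0.085) 13 mm/row 37.9 deg/row 1.6
[[0.017, 0.125, 0.0, -0.036], [0.014, 0.126, 0.0, -0.036], [0.01, 0.126, 0.0, -0.036], [0.007, 0.126, 0.0, -0.036], [0.003, 0.126, 0.0, -0.036], [-0.001, 0.126, 0.0, -0.036], [-0.004, 0.126, 0.0, -0.036], [-0.008, 0.126, 0.0, -0.036]]
[[-0.011, 0.126, 0.0, -0.036], [-0.015, 0.125, 0.0, -0.036], [-0.018, 0.125, 0.0, -0.036], [-0.022, 0.124, 0.0, -0.036], [-0.025, 0.124, 0.0, -0.036]]
```

Call:
play_rows:
  steps:
    - [0.009, 0.063, 0, -0.018]
    - [0.014, 0.126, 0, -0.036]
    - [0.01, 0.126, 0, -0.036]
    - [0.007, 0.126, 0, -0.036]
    - [0.003, 0.126, 0, -0.036]
    - [-0.001, 0.126, 0, -0.036]
    - [-0.004, 0.126, 0, -0.036]
    - [-0.008, 0.126, 0, -0.036]

```text
time: 37.42
tool_pos: [0.5131, -0.2007, 0.0832]
ee_rot: [-0.0, 0.999, 0.037, -0.001]
contact_force: [1.0, -0.3, -1.5]
grip_width: 0.662
grasp_force: 30.0
```

Call:
play_rows:
  steps:
    - [-0.011, 0.126, 0, -0.036]
    - [-0.015, 0.125, 0, -0.036]
    - [-0.018, 0.125, 0, -0.036]
    - [-0.022, 0.124, 0, -0.036]
    - [-0.025, 0.124, 0, -0.036]
    - [0.008, 0.063, 0, -0.018]
    - [0, 0, 0, 0]
    - [0, 0, 0, 0]

```text
time: 38.42
tool_pos: [0.5169, -0.4052, 0.0833]
ee_rot: [-0.001, 0.993, 0.114, -0.001]
contact_force: [-0.3, 0.5, -2.0]
grip_width: 0.666
grasp_force: 30.0
```

Run:
```python
from h import *
s,p,y,_=st();print(p,y,s['contact_force'])
im,W=cloud('wrist');lat('blue',im,W,p,y)
a=plan((.517,-.408,.007),13,4)
```

```text
[ 0.51692569 -0.40517245  0.08333888] 13.111522272966416 [-0.33334808  0.49769789 -1.98014564]
holder ahead: ty range [-0.043  0.043] mid 0.0 far tx 0.0648 1450
box: ty [-0.0289  0.0271] far tx 0.0493
from [ 0.5171 -0.405   0.0836] 13.1 to (0.517, -0.408, 0.007) 13 mm/row 19.2 deg/row -0.0
[[-0.001, 0.002, 0.064, 0.001], [-0.001, 0.002, 0.064, 0.001], [-0.001, 0.002, 0.064, 0.001], [-0.001, 0.002, 0.064, 0.001]]
```

Call:
play_rows:
  steps:
    - [0, 0.002, 0.05, 0]
    - [0, 0.001, 0.08, 0]
    - [0, 0, 0.07, 0]
    - [0, 0, 0.05, 0]
    - [0, 0, 0.025, 0]
    - [0, 0, 0.02, 0]
    - [0, 0, 0, 0]

```text
time: 39.35
tool_pos: [0.5175, -0.408, -0.0042]
ee_rot: [0.0, 0.994, 0.114, 0.0]
contact_force: [-0.6, -0.4, -1.2]
grip_width: 0.66
grasp_force: 30.0
```

Run:
```python
from h import *
s,p,y,_=st();print(p,y,s['contact_force'])
im,W=cloud('wrist');lat('blue',im,W,p,y)
```

```text
[ 0.51745109 -0.40801345 -0.0041791 ] 13.039182615728096 [-0.55156281 -0.43224411 -1.20517443]
holder ahead: ty range [-0.0456  0.0406] mid -0.0025 far tx 0.0649 3088
box: ty [-0.0289  0.0273] far tx 0.0492
```

Call:
play_rows:
  steps:
    - [0, -0.005, 0.005, 0]
    - [0, 0, 0.016, 0]
    - [0, 0, 0.012, 0]
    - [0, 0, 0.01, 0]
    - [0, 0, 0, 0]
    - [0, 0, 0, 0]

```text
time: 40.15
tool_pos: [0.5169, -0.4064, -0.016]
ee_rot: [-0.0, 0.994, 0.114, -0.0]
contact_force: [-3.2, 2.1, 5.4]
grip_width: 0.666
grasp_force: 30.0
```

Call:
play_rows:
  steps:
    - [0, 0, 0, 0]
    - [0, 0, 0, 0]
    - [0, 0, 0, 0]
    - [0, 0, 0, 0]
    - [0, 0, 0, 0]
  claw: -1

```text
time: 40.78
tool_pos: [0.5171, -0.4065, -0.0171]
ee_rot: [-0.0, 0.994, 0.114, 0.0]
contact_force: [0.4, -0.1, -0.2]
grip_width: 0.991
grasp_force: 0.0
```

Call:
play_rows:
  steps:
    - [0, 0, -0.05, 0]
    - [0, 0, -0.13, 0]
    - [0, 0, -0.13, 0]
    - [0, 0, -0.13, 0]
    - [0, 0, -0.13, 0]
    - [0, 0, 0, 0]
    - [0, 0, 0, 0]

```text
time: 41.65
tool_pos: [0.5167, -0.4063, 0.1543]
ee_rot: [0.0, 0.994, 0.114, 0.0]
contact_force: [0.0, 0.4, -0.3]
grip_width: 1.0
grasp_force: 0.0
```

Run:
```python
from h import *
s,p,y,_=st();print(p,y,s['contact_force'])
im,W=cloud('wrist');offs('wrist','blue',W,im)
a=plan((.527,-.025,.15),-7.9,11)
```

```text
[ 0.51674515 -0.40631813  0.15431623] 13.04045546804966 [ 0.00215353  0.44891758 -0.2917236 ]
blue lid ([0.5168, -0.4045], 100, 58, 13.0) zlid [0.0431 0.044  0.0449] outline ([0.5144, -0.4047], 132, 89, 12.9)
from [ 0.5164 -0.406   0.1534] 13.0 to (0.527, -0.025, 0.15) -7.9 mm/row 34.7 deg/row -1.9
[[0.029, -0.112, 0.001, 0.042], [0.025, -0.113, 0.001, 0.042], [0.022, -0.113, 0.001, 0.042], [0.018, -0.114, 0.001, 0.042], [0.014, -0.115, 0.001, 0.042], [0.01, -0.115, 0.001, 0.042], [0.006, -0.115, 0.001, 0.042], [0.003, -0.115, 0.001, 0.042]]
[[-0.001, -0.116, 0.001, 0.042], [-0.005, -0.115, 0.001, 0.042], [-0.009, -0.115, 0.001, 0.042]]
```

Blue is seated. The last one is red.

Call:
play_rows:
  steps:
    - [0.029, -0.112, 0, 0.042]
    - [0.025, -0.113, 0, 0.042]
    - [0.022, -0.113, 0, 0.042]
    - [0.018, -0.114, 0, 0.042]
    - [0.014, -0.115, 0, 0.042]
    - [0.01, -0.115, 0, 0.042]
    - [0.006, -0.115, 0, 0.042]
    - [0.003, -0.115, 0, 0.042]

```text
time: 42.7
tool_pos: [0.5233, -0.1282, 0.1527]
ee_rot: [-0.0, 1.0, -0.019, -0.001]
contact_force: [0.3, 0.7, 0.2]
grip_width: 1.004
grasp_force: 0.0
```

Call:
play_rows:
  steps:
    - [-0.001, -0.116, 0, 0.042]
    - [-0.005, -0.115, 0, 0.042]
    - [-0.009, -0.115, 0, 0.042]
    - [0, 0, 0, 0]
    - [0, 0, 0, 0]

```text
time: 43.32
tool_pos: [0.5264, -0.0264, 0.1531]
ee_rot: [0.0, 0.998, -0.068, -0.001]
contact_force: [-0.1, -0.9, -0.4]
grip_width: 0.998
grasp_force: 0.0
```

Run:
```python
from h import *
s,p,y,_=st();print(p,y,s['contact_force'])
im,W=cloud('wrist')
print('red lid',meas('wrist',im,near(W,.527,-.025,.1)&(abs(W[...,2]-.044)<.01),.044))
a=plan((.527,-.025,-.017),-7.9,6)
```

```text
[ 0.52635436 -0.02642868  0.15312599] -7.763886023003181 [-0.10234021 -0.86723908 -0.44067263]
red lid ([0.527, -0.0276], 101, 58, -8.0)
from [ 0.5265 -0.0269  0.1533] -7.8 to (0.527, -0.025, -0.017) -7.9 mm/row 28.4 deg/row -0.0
[[0.0, -0.001, 0.095, 0.0], [0.0, -0.001, 0.095, 0.0], [0.0, -0.001, 0.095, 0.0], [0.0, -0.001, 0.095, 0.0], [0.0, -0.001, 0.095, 0.0], [0.0, -0.001, 0.095, 0.0]]
```

Call:
play_rows:
  steps:
    - [0, 0, 0.08, 0.003]
    - [0, 0, 0.13, 0]
    - [0, 0, 0.13, 0]
    - [0, 0, 0.12, 0]
    - [0, 0, 0.077, 0]
    - [0, 0, 0.03, 0]
    - [0, 0, 0, 0]
    - [0, 0, 0, 0]

```text
time: 44.38
tool_pos: [0.5279, -0.026, -0.0152]
ee_rot: [0.0, 0.998, -0.069, 0.001]
contact_force: [-1.1, -0.2, 0.1]
grip_width: 1.0
grasp_force: 0.0
```

Call:
play_rows:
  steps:
    - [0, 0, 0, 0]
    - [0, 0, 0, 0]
    - [0, 0, 0, 0]
    - [0, 0, 0, 0]
    - [0, 0, 0, 0]
    - [0, 0, 0, 0]
  claw: 1

```text
time: 45.12
tool_pos: [0.527, -0.0264, -0.0159]
ee_rot: [0.0, 0.998, -0.069, 0.0]
contact_force: [-0.4, -3.7, 4.5]
grip_width: 0.664
grasp_force: 30.0
```

Call:
play_rows:
  steps:
    - [0, 0, -0.025, 0]
    - [0, 0, -0.06, 0]
    - [0, 0, -0.08, 0]
    - [0, 0, -0.08, 0]
    - [0, 0, -0.06, 0]
    - [0, 0, -0.03, 0]
    - [0, 0, 0, 0]

```text
time: 46.0
tool_pos: [0.5271, -0.0252, 0.0846]
ee_rot: [-0.0, 0.998, -0.069, 0.0]
contact_force: [-0.3, 0.1, -1.9]
grip_width: 0.665
grasp_force: 30.0
```

Run:
```python
from h import *
s,p,y,_=st();print(p,y,s['contact_force'])
a=plan((.432,-.267,.085),-6.4,7)
```

```text
[ 0.52711899 -0.02523759  0.0845925 ] -7.865576078510616 [-0.33222397  0.05248353 -1.90288281]
from [ 0.5271 -0.0252  0.0846] -7.9 to (0.432, -0.267, 0.085) -6.4 mm/row 37.1 deg/row 0.2
[[-0.029, 0.12, 0.0, -0.005], [-0.03, 0.12, 0.0, -0.005], [-0.03, 0.12, 0.0, -0.005], [-0.03, 0.12, 0.0, -0.005], [-0.031, 0.12, 0.0, -0.005], [-0.031, 0.12, 0.0, -0.005], [-0.032, 0.12, 0.0, -0.005]]
```

Call:
play_rows:
  steps:
    - [-0.015, 0.06, 0, -0.005]
    - [-0.03, 0.12, 0, -0.005]
    - [-0.03, 0.12, 0, -0.005]
    - [-0.03, 0.12, 0, -0.005]
    - [-0.031, 0.12, 0, -0.005]
    - [-0.031, 0.12, 0, -0.005]
    - [-0.032, 0.12, 0, -0.005]
    - [-0.016, 0.06, 0, 0]

```text
time: 47.0
tool_pos: [0.43, -0.2695, 0.0832]
ee_rot: [-0.0, 0.998, -0.057, -0.001]
contact_force: [-0.3, 1.4, -2.4]
grip_width: 0.659
grasp_force: 30.0
```

Call:
play_rows:
  steps:
    - [0, 0, 0.05, 0]
    - [0, 0, 0.08, 0]
    - [0, 0, 0.07, 0]
    - [0, 0, 0.05, 0]
    - [0, 0, 0.025, 0]
    - [0, 0, 0.02, 0]
    - [0, 0, 0, 0]
    - [0, 0, 0, 0]

```text
time: 48.0
tool_pos: [0.4323, -0.268, -0.0037]
ee_rot: [0.0, 0.998, -0.055, 0.001]
contact_force: [0.7, -0.0, -1.5]
grip_width: 0.661
grasp_force: 30.0
```

Run:
```python
from h import *
s,p,y,_=st();print(p,y,s['contact_force'])
im,W=cloud('wrist');lat('red',im,W,p,y);save(im[:300],'w12.png')
```

```text
[ 0.43227874 -0.26801685 -0.00366457] -6.317166649800591 [ 0.70128653 -0.02221665 -1.54810887]
holder ahead: ty range [-0.0455  0.0409] mid -0.0023 far tx 0.0654 3404
box: ty [-0.0295  0.027 ] far tx 0.0488
```

View pics/w12.png

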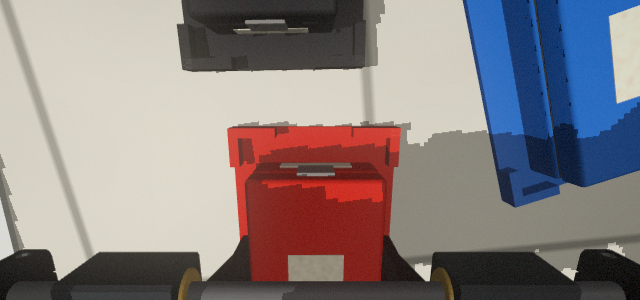

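The red box (316,230) sits inside the stops of its holder (229–400). Black and blue are in place beyond it. I seat and release red.

Call:
play_rows:
  steps:
    - [0, -0.005, 0.006, 0]
    - [0, 0, 0.016, 0]
    - [0, 0, 0.012, 0]
    - [0, 0, 0.01, 0]
    - [0, 0, 0, 0]
    - [0, 0, 0, 0]

```text
time: 48.8
tool_pos: [0.4318, -0.2662, -0.016]
ee_rot: [0.0, 0.998, -0.055, -0.0]
contact_force: [-4.6, 2.3, 14.1]
grip_width: 0.661
grasp_force: 30.0
```

Call:
play_rows:
  steps:
    - [0, 0, 0, 0]
    - [0, 0, 0, 0]
    - [0, 0, 0, 0]
    - [0, 0, 0, 0]
    - [0, 0, 0, 0]
  claw: -1

```text
time: 49.42
tool_pos: [0.432, -0.2662, -0.0175]
ee_rot: [-0.0, 0.998, -0.055, -0.0]
contact_force: [0.3, 1.1, -1.1]
grip_width: 0.995
grasp_force: 0.0
```

Call:
play_rows:
  steps:
    - [0, 0, -0.05, 0]
    - [0, 0, -0.13, 0]
    - [0, 0, -0.13, 0]
    - [0, 0, -0.13, 0]
    - [0, 0, -0.13, 0]
    - [0, 0, -0.1, 0]
    - [0, 0, 0, 0]
    - [0, 0, 0, 0]

```text
time: 50.42
tool_pos: [0.4314, -0.266, 0.1835]
ee_rot: [-0.0, 0.998, -0.055, -0.0]
contact_force: [0.2, -0.5, -0.2]
grip_width: 0.998
grasp_force: 0.0
```

Run:
```python
from h import *
s,p,y,_=st();print(p,y,s['contact_force'])
im,W=cloud('wrist');offs('wrist','red',W,im)
im,W=cloud('scene')
for c in HOLD: offs('scene',c,W,im)
save(im,'s13.png')
```

```text
[ 0.43137283 -0.26596292  0.183498  ] -6.308945673315546 [ 0.19771676 -0.51685227 -0.22554717]
red lid ([0.4318, -0.2642], 101, 58, -6.3) zlid [0.0434 0.0444 0.0453] outline ([0.4309, -0.2651], 131, 90, -6.3)
red lid ([0.4375, -0.2637], 108, 65, -5.8) zlid [0.0426 0.0444 0.0466] outline ([0.4207, -0.272], 166, 105, -5.9)
yellow lid ([0.416, 0.2587], 110, 59, -9.8) zlid [0.0421 0.0441 0.0454] outline ([0.3975, 0.2628], 167, 91, -11.2)
green lid ([0.6053, 0.2713], 108, 58, -3.3) zlid [0.0424 0.0442 0.0459] outline ([0.5903, 0.2718], 158, 88, -3.6)
blue lid ([0.5229, -0.4049], 109, 62, 14.6) zlid [0.0425 0.0443 0.0458] outline ([0.5016, -0.4143], 165, 100, 16.1)
black lid ([0.6003, -0.2626], 108, 63, -6.4) zlid [-0.7476  0.0437  0.0458] outline ([0.5845, -0.2701], 156, 106, -4.6)
```

View pics/s13.png

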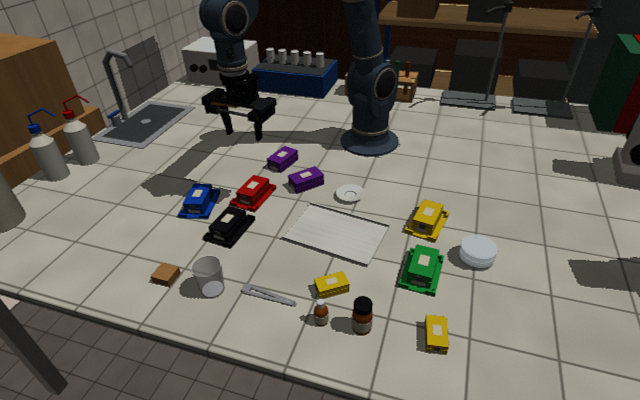

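The scene shows all five boxes flat in their own holders: blue (199,198), red (254,190), black (230,224), yellow (428,217) and green (422,266). The metal sheet is empty and the gripper is clear, so I hand in.

```bash
python3 -c "
from station import r
print(r.job_done())"
```

```text
the job is handed in; nothing more can be done
None
```

All five slide boxes sit level inside the stops of their own colour's holder and the job was handed in after about 50 s; no box was seen to tip, but on the first grasp the closed fingertips rested on the black box's lid at about 5 N because they are about 37 mm shorter than the interface text says.

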